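Refill the guests' laundry tablet bin

TASK

Refill the guests' clear bin with the detergent tablets left in the blue tub: prise up the tub's lid with the flat blade of the opener, swing it well open, and carry every tablet over in the scoop, without the fingers ever touching the tablets. Then shut the lid fully and leave the scoop standing and the opener lying on the dark mat. Leave the bottle, the carton and the plant alone.

Things in the scene. Friction and masses are not known exactly. Their poses are not given: they have to be found in the camera images.
- tub: Blue tub that stays put: 298 mm long (x), 156 mm wide (y), 86 mm high, walls and floor 4 mm, inside 290 x 148 mm. Origin: centre of its underside. +x points roughly away from the robot; inside, that end slopes at 45 degrees from the floor 110 mm ahead of the origin to 35 mm above the floor at the end wall. The tablets start in the +x two thirds. Lid hinge on the +y side, pry notch on the -y side.
- tub_lid (a joint): Angle of the tub's white lid: 0 shut, opens upwards to 1.9 rad (leaning back past upright). Stiff hinge: it stays where it is left; moving its free edge takes about 1 to 3 N. The lid is a flat plate 304 x 162 mm, 6 mm thick, about 0.16 kg, without handle. Shut, its underside is at 86.5 mm height and its free edge overhangs the notch wall by 6 mm.
- lid_hinge (a point): Middle of the lid's hinge line, on the tub's +y rim (78 mm from the tub's centre line, 86.5 mm high, level with the underside of the lid). The hinge line runs along the tub's x.
- lid_edge (a point): Middle of the lid's free edge, at its underside, 162 mm from the hinge line; it moves with the lid.
- pry_notch (a point): Middle of the pry notch, on the outer face of the tub's -y wall: an opening 70 mm long (along the tub's x) and 10 mm high between the shut lid and the lowered rim; the point is 5.5 mm below the lid's underside.
- opener: Flat pry tool lying on the mat, 0.09 kg: red handle 100 mm long, 24 mm wide, 22 mm high (from 87 mm behind to 13 mm ahead of the origin) and a steel blade 28 mm wide, 3 mm thick, reaching to its tip 87 mm ahead of the origin; the blade's mid-plane is 11 mm above the underside. Origin: on the underside. x points to the blade tip, z up.
- scoop: Yellow scoop standing on the mat, 0.15 kg. Origin: centre of underside; x out of the open front, z up. Floor 80 mm long (x +-40), 132 mm wide, 2 mm thick; back and side walls 3 mm thick, 58 mm high, sides sloping down over the front 40 mm. Handle: level black rubber bar over the bowl on a stalk at the back, 24 mm wide (y), 24 mm high, x -43 to +31 mm, centre line 90 mm above the underside.
- bin: Guests' self-serve bin, clear plastic with a steel-trimmed rim, stays put on the counter: 200 mm (x) x 190 mm (y), 100 mm high (trim to 103 mm), open top, walls and floor 4 mm. Origin: centre of its underside.
- mat: Dark rubber mat fixed to the counter, 240 mm (x) x 270 mm (y), 3 mm thick, on which both tools lie at the start. Origin: centre of its underside.
- spray_bottle: White bottle of stain remover, 64 mm across, 190 mm tall, to be left alone. Origin: centre of its underside.
- carton: Yellow carton, 60 x 100 x 120 mm, to be left alone. Origin: centre of its underside.
- plant: Small plant in a clay pot 84 mm across at the rim, to be left alone. Origin: centre of its underside.
- tablet0: Hard white detergent tablet with a green spot, pillow-edged disc 40 mm across and 22 mm thick, 35 g, slippery. One of 6 to 9 that lie in the tub; absent ones have no pose. Origin: centre of its lower face (z its axis).
- tablet1: Hard white detergent tablet with a green spot, pillow-edged disc 40 mm across and 22 mm thick, 35 g, slippery. One of 6 to 9 that lie in the tub; absent ones have no pose. Origin: centre of its lower face (z its axis).
- tablet2: Hard white detergent tablet with a green spot, pillow-edged disc 40 mm across and 22 mm thick, 35 g, slippery. One of 6 to 9 that lie in the tub; absent ones have no pose. Origin: centre of its lower face (z its axis).
- tablet3: Hard white detergent tablet with a green spot, pillow-edged disc 40 mm across and 22 mm thick, 35 g, slippery. One of 6 to 9 that lie in the tub; absent ones have no pose. Origin: centre of its lower face (z its axis).
- tablet4: Hard white detergent tablet with a green spot, pillow-edged disc 40 mm across and 22 mm thick, 35 g, slippery. One of 6 to 9 that lie in the tub; absent ones have no pose. Origin: centre of its lower face (z its axis).
- tablet5: Hard white detergent tablet with a green spot, pillow-edged disc 40 mm across and 22 mm thick, 35 g, slippery. One of 6 to 9 that lie in the tub; absent ones have no pose. Origin: centre of its lower face (z its axis).
- tablet6: Hard white detergent tablet with a green spot, pillow-edged disc 40 mm across and 22 mm thick, 35 g, slippery. One of 6 to 9 that lie in the tub; absent ones have no pose. Origin: centre of its lower face (z its axis).
- tablet7: Hard white detergent tablet with a green spot, pillow-edged disc 40 mm across and 22 mm thick, 35 g, slippery. One of 6 to 9 that lie in the tub; absent ones have no pose. Origin: centre of its lower face (z its axis).
- tablet8: Hard white detergent tablet with a green spot, pillow-edged disc 40 mm across and 22 mm thick, 35 g, slippery. One of 6 to 9 that lie in the tub; absent ones have no pose. Origin: centre of its lower face (z its axis).
There are look-alikes about, which are no part of the job. Several things have the shape of the opener; the one meant has the colours described above.

How it is judged:
By the outcome, as a careful person would: the job done as asked, in the order asked, and still so for the second after the job is handed in, with the robot touching nothing.
Of tablet0, tablet1, tablet2, tablet3, tablet4, tablet5, tablet6, tablet7, tablet8 only 6 to 9 are there at a start; the rules pass over those that are not, and their reading is None.
At some moment in a run one of scoop, opener may be knocked a few centimetres aside while the robot is not near it.
It also fails if it takes over 210 s, if anything falls off the work surface, if the arm or the gripper's body presses on something with over 40 N, if the wrist force passes 120 N, or if a joint passes its speed limit or range.

ROBOT

A 6-joint arm with a two-finger parallel gripper is mounted at the origin on the work surface. World frame = base frame: x ahead of the robot, y to its left, z up, the work surface at z = 0. Lengths are in mm, angles in rad, forces in N, time in s.
With the tool pointing down it reaches from about 325 to 875 mm from the base axis. Payload 4.4 kg.
Tool frame: the origin (TCP) lies on the centre line of the jaws, within the pads' length; the fingertips stand ahead of it and the grasp point (between the pads) lies 6 mm ahead of it (ctrl.tcp_to_tips is the z of the fingertips in the tool frame, in mm); z points along the fingers, y is the direction in which the jaws open and shut (so a half turn about z gives the same grasp; the last joint's range is limited). The gripper opens to 85 mm and grips with 20 to 120 N. Pads are 22 mm wide; open, the fingers measure 114 mm over their backs; the gripper's body (76 mm by 85 mm) begins 54 mm behind the grasp point. The pads swing forward as they close: fully open they stand 13 mm farther back than shut.
Start: joints at [1.185, 0.207, 1.542, -0, 1.393, -0.15], TCP at [134.342, 559.088, 256.282] pointing down, gripper open.
Joint ranges: [-2.73, 2.73], [-0.86, 2.22], [0.23, 2.46], [-1.11, 4.25], [0.08, 2.63], [-2.82, 2.82]. Speed limits (rad/s): [2.79, 2.79, 3.14, 3.14, 3.14, 3.14].

INTERFACE

Orientations are given as a 3x3 rotation matrix whose columns are the frame's x, y, z axes.
In Python, from plant import ctrl, sensors, optics gives the robot as it stands. Calls block until the motion is done:
- ctrl.move_ptp(position, orientation): joint-space move of the TCP to a pose.
- ctrl.move_l(position, rot=None, vel=150, threshold=None): straight line of the TCP; rot=None keeps the orientation; vel is the mean speed in mm/s. With threshold (N) it stops when the force on the tool has changed by that much, and returns True; else False.
- ctrl.set_joints(angles): joint-space move.
- ctrl.gripper_to(opening, force=None): finger opening in mm; force is the grip in N (None keeps the last); returns when the fingers have stopped.
- ctrl.hold(seconds).
- ctrl.solve_ik(position, orientation): joint angles nearest the present ones, or None.
- sensors.read_state(): the state.
- optics.grab_frame(name): name is "side" or "top" or "wrist"; returns (picture, depth): 400x640x3 uint8, red, green, blue; 400x640 float32, mm along the optical axis (not along the pixel's ray), 0 where there is no reading.
- optics.camera_params(name): a dict with "mtx" (3x3 intrinsics, pixels), "k1" (the pictures are not rectified: a ray, as slopes to the right and down, at radius r is drawn at 1 + k1 r^2 times it, then the intrinsics apply), "R" (3x3) and "t" (3): a world point X has camera coordinates R X + t; the wrist camera has in their place "T_tool_cam" (4x4, takes a point from camera to tool coordinates, whose origin is the TCP and whose axes are the flange's). Camera axes: x right, y down, z forward; pixel columns grow to the right and rows downward; lengths in mm; the calibration is good to about 2 mm. A picture is of the moment at which its call begins: read the wrist's pose just before it. camera_params takes no time and is no camera call.
A pose or a line that the arm cannot do raises ctrl.MotionError and nothing moves.
- ctrl.finish_job(): hands the job in, once; it reports no verdict.
The state is a dict: "t": time; "q": joint angles; "qvel": joint speeds; "tau": joint torques, N m; "eef_pos": TCP position; "eef_rot": TCP orientation; "force": force on the tool from outside, world axes, zero at the start; "wrist_torque": the same for the moment, N m; "grip_width": finger opening in mm.
Only numpy, scipy, OpenCV 4.12 (cv2) and the standard library are available. Lean on these libraries where they do the work, as an engineer would, in place of code of your own. Each camera call takes 0.05 s, during which the arm holds its last target.

## Working session

There is one attempt and no reset: what is moved stays moved. The work goes in short steps, each a Python script; the robot and the scene stay as the last script left them, time stands still between calls to the robot, and variables do not carry over. Pictures are saved under pics/ and viewed, and the job is handed in when it is done.

```bash
ls; mkdir -p pics; cat > h.py <<'E'
import numpy as np, cv2
from plant import ctrl, sensors, optics
def save(name,img): cv2.imwrite('pics/'+name, cv2.cvtColor(img,cv2.COLOR_RGB2BGR))
E
python3 - <<'E'
from h import *
for n in ['side','top','wrist']:
    p,d=optics.grab_frame(n); save(n+'0.png',p); np.savez('pics/'+n+'0.npz',p=p,d=d)
    print(n,optics.camera_params(n))
s=sensors.read_state(); print(s, ctrl.tcp_to_tips)
E
```

```text
pics
side {'mtx': array([[479.0563392 ,   0.        , 326.90882636],
       [  0.        , 479.0563392 , 201.6063535 ],
       [  0.        ,   0.        ,   1.        ]]), 'k1': -0.1288640770868453, 'R': array([[ 0.99010207, -0.13956169, -0.01484663],
       [-0.08713174, -0.52829837, -0.84457616],
       [ 0.11002703,  0.83751022, -0.53522956]]), 't': array([-478.71743882,  128.08423729, 1205.72575835])}
top {'mtx': array([[400.92890958,   0.        , 319.01774317],
       [  0.        , 400.92890958, 199.07264118],
       [  0.        ,   0.        ,   1.        ]]), 'k1': -0.016670318343193505, 'R': array([[-0.0129035 , -0.99936117, -0.03332807],
       [-0.9821932 ,  0.01891547, -0.18691904],
       [ 0.18743005,  0.03032269, -0.98180981]]), 't': array([  30.04601027,  487.29405832, 1143.5302823 ])}
wrist {'mtx': array([[353.61213214,   0.        , 319.25858824],
       [  0.        , 353.61213214, 197.04005927],
       [  0.        ,   0.        ,   1.        ]]), 'k1': -0.07162249522409429, 'T_tool_cam': array([[ 1.18250357e-03, -9.63025935e-01, -2.69406106e-01,
         6.728
[... 344 characters left out ...]
 1.69646487e-06,
        1.39350997e+00, -1.50495626e-01]), 'qvel': array([ 0.00011595, -0.00318275, -0.00323426, -0.00103034, -0.00090754,
        0.00066833]), 'tau': array([ 9.90989902e-04, -3.83504641e+01, -2.92038900e+01, -8.23193614e-05,
        6.49498310e-03,  1.14160125e-05]), 'eef_pos': array([134.1252237 , 558.58309575, 255.37653131]), 'eef_rot': array([[-9.72331453e-01,  2.33604553e-01, -6.77439887e-04],
       [ 2.33605379e-01,  9.72330071e-01, -1.66121797e-03],
       [ 2.70627092e-04, -1.77350808e-03, -9.99998391e-01]]), 'force': array([-0.6138302 , -0.65526678,  0.44777265]), 'wrist_torque': array([-0.0375132 , -0.0030439 , -0.01274467]), 'grip_width': 85.08041597034422} 25.0
```

View pics/top0.png

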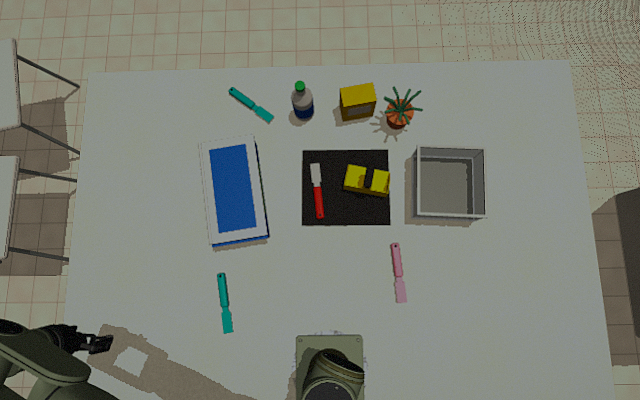

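View pics/side0.png

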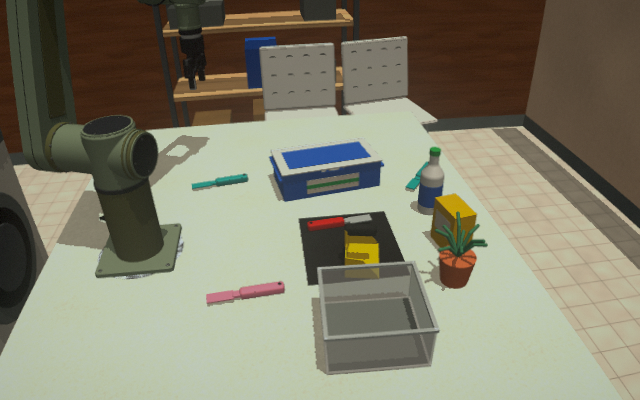

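View pics/wrist0.png

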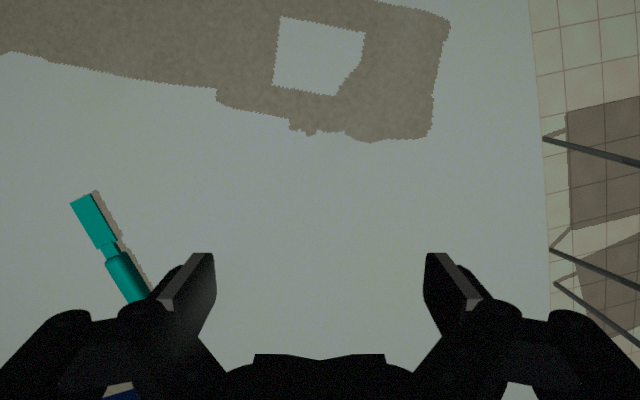

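The red-handled tool with a steel blade on the mat at top-view (317,190) is the opener. The possible mix-ups are teal (250,105), teal (225,300) and pink (399,272). The tub is at (238,190), the scoop at (366,180) and the bin at (450,182). Next I'll get coarse positions and closer wrist views.

```bash
cat >> h.py <<'E'
def params(n,state=None):
    c=optics.camera_params(n); K=c['mtx'];k=c['k1']
    if n=='wrist':
        s=state; T=np.eye(4);T[:3,:3]=s['eef_rot'];T[:3,3]=s['eef_pos']
        W=T@c['T_tool_cam']; return K,k,W[:3,:3],W[:3,3]
    return K,k,c['R'].T,-c['R'].T@c['t']
def rays(uv,K,k):
    uv=np.atleast_2d(np.asarray(uv,float))
    d=(uv-[K[0,2],K[1,2]])/[K[0,0],K[1,1]]
    rd=np.linalg.norm(d,axis=1); r=rd.copy()
    for _ in range(20): r=rd/(1+k*r*r)
    f=np.where(rd>1e-9,r/np.maximum(rd,1e-9),1)
    return np.c_[d*f[:,None],np.ones(len(d))]
def toplane(uv,z,P):
    K,k,R,c=P; w=rays(uv,K,k)@R.T
    return c+w*((z-c[2])/w[:,2])[:,None]
def cloud(d,P):
    K,k,R,c=P; v,u=np.mgrid[:400,:640]
    X=rays(np.c_[u.ravel(),v.ravel()],K,k)*d.ravel()[:,None]
    X=X@R.T+c; X[d.ravel()==0]=np.nan
    return X.reshape(400,640,3)
def proj(X,P):
    K,k,R,c=P; q=(np.atleast_2d(X)-c)@R; s=q[:,:2]/q[:,2:]
    s=s*(1+k*(s**2).sum(1))[:,None]; return s*[K[0,0],K[1,1]]+[K[0,2],K[1,2]]
def snap(n,fn=None):
    s=sensors.read_state(); p,d=optics.grab_frame(n)
    if fn: save(fn,p)
    return p,d,params(n,s)
def Rz(a): c,s=np.cos(a),np.sin(a); return np.array([[c,-s,0],[s,c,0],[0,0,1.]])
def Ry(a): c,s=np.cos(a),np.sin(a); return np.array([[c,0,s],[0,1,0],[-s,0,c]])
def Rx(a): c,s=np.cos(a),np.sin(a); return np.array([[1,0,0],[0,c,-s],[0,s,c]])
DOWN=np.diag([1.,-1,-1])
E
python3 - <<'E'
from h import *
z=np.load('pics/top0.npz'); P=params('top'); X=cloud(z['d'],P)
for nm,uv in dict(tub=(238,190),lidBR=(268,235),op=(317,190),scoop=(368,180),mat=(310,160),bin=(450,182),bot=(300,95),car=(357,100),pl=(400,108)).items():
    print(nm,X[uv[1],uv[0]].round(0))
for R in [0,np.pi,np.pi/2,-np.pi/2]:
    for p in [(480,0,350),(480,270,350),(480,-300,350)]:
        q=ctrl.solve_ik(p,Rz(R)@DOWN); print(R,p,None if q is None else np.round(q,2))
E
```

```text
tub [510. 254.  95.]
lidBR [384. 174.  41.]
op [520.  29.  26.]
scoop [ 528. -119.  108.]
mat [622.  50.  -0.]
bin [ 541. -379.    5.]
bot [769.  69. 154.]
car [767. -95. 117.]
pl [ 753. -225.   83.]
0 (480, 0, 350) [-0.18 -0.06  1.63 -0.    1.57  1.39]
0 (480, 270, 350) [ 0.36  0.1   1.47 -0.    1.57  1.93]
0 (480, -300, 350) [-0.71  0.13  1.44 -0.    1.57  0.86]
3.141592653589793 (480, 0, 350) [-0.18 -0.06  1.63 -0.    1.57 -1.75]
3.141592653589793 (480, 270, 350) [ 0.36  0.1   1.47 -0.    1.57 -1.22]
3.141592653589793 (480, -300, 350) [-0.71  0.13  1.44 -0.    1.57 -2.28]
1.5707963267948966 (480, 0, 350) [-0.18 -0.06  1.63 -0.    1.57 -0.18]
1.5707963267948966 (480, 270, 350) [ 0.36  0.1   1.47 -0.    1.57  0.36]
1.5707963267948966 (480, -300, 350) [-0.71  0.13  1.44 -0.    1.57 -0.71]
-1.5707963267948966 (480, 0, 350) None
-1.5707963267948966 (480, 270, 350) [ 0.36  0.1   1.47 -0.    1.57 -2.79]
-1.5707963267948966 (480, -300, 350) [-0.71  0.13  1.44 -0.    1.57  2.43]
```

```bash
python3 - <<'E'
from h import *
import pickle
O={}
for n,p in dict(tub=(430,250,400),mat=(450,0,380),bin=(450,-300,400)).items():
    ctrl.move_ptp(p,DOWN); ctrl.hold(.15)
    O[n]=snap('wrist','w1_%s.png'%n)
pickle.dump(O,open('pics/w1.pkl','wb')); print(sensors.read_state()['t'])
E
```

```text
4.6917
```

View pics/w1_tub.png

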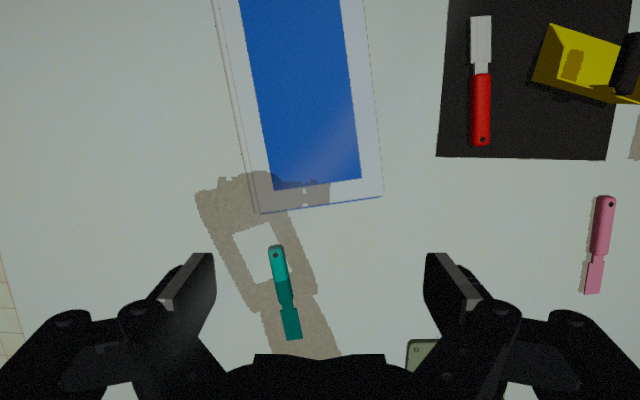

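View pics/w1_mat.png

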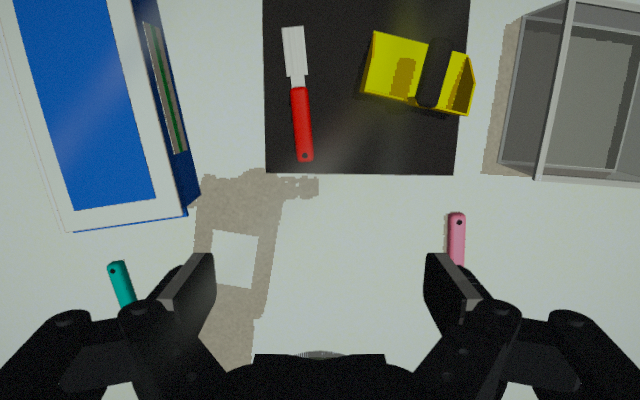

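View pics/w1_bin.png

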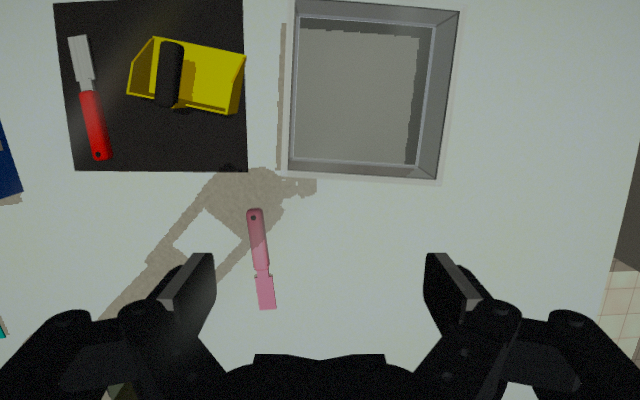

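The wrist views show the opener red/steel at mat-view (298,95), the scoop at (420,75), the tub's lid at left and the bin at right. Now I'll measure each one.

```bash
python3 - <<'E'
from h import *
import pickle
O=pickle.load(open('pics/w1.pkl','rb'))
def rect(pts):
    r=cv2.minAreaRect(pts[:,:2].astype(np.float32)); return np.round(r[0],1),np.round(r[1],1),round(r[2],2)
z=np.load('pics/top0.npz'); O['top']=(z['p'],z['d'],params('top'))
for n,(p,d,P) in O.items():
    X=cloud(d,P); hsv=cv2.cvtColor(p,cv2.COLOR_RGB2HSV).astype(int); H,S,V=hsv[...,0],hsv[...,1],hsv[...,2]
    print(n)
    red=((H<4)|(H>176))&(S>190)&(V>80)
    nn,l,st,ce=cv2.connectedComponentsWithStats(red.astype(np.uint8))
    if nn>1:
        i=1+np.argmax(st[1:,4]); m=l==i; uv=np.argwhere(m)[:,::-1]
        if m.sum()>60: print(' red',m.sum(),rect(toplane(uv,20,P)))
    lid=(X[...,2]>84)&(X[...,2]<104)&(X[...,1]>120)&(X[...,1]<400)&(X[...,0]<700)&(X[...,0]>300)
    if lid.sum()>3000: print(' lid',rect(X[lid]),np.median(X[lid][:,2]))
    yel=(H>22)&(H<34)&(S>150)&(X[...,0]<660)
    if yel.sum()>200: print(' yel',rect(X[yel]), np.nanpercentile(X[yel],[1,50,99],axis=0).round(0).tolist())
    mat=(V<60)&(abs(X[...,2]-3)<8)&(S<120)&(X[...,0]>350)&(X[...,0]<700)&(abs(X[...,1]+30)<220)
    mat=cv2.morphologyEx(mat.astype(np.uint8),cv2.MORPH_OPEN,np.ones((5,5)))>0
    if mat.sum()>2000: print(' mat',rect(toplane(np.argwhere(mat)[:,::-1],3,P)))
    b=(X[...,2]>92)&(X[...,2]<112)&(X[...,1]<-190)&(X[...,1]>-500)&(X[...,0]<680)
    if b.sum()>300: print(' bin',b.sum(),rect(X[b]),np.median(X[b][:,2]))
    hand=(V<70)&(X[...,2]>85)&(X[...,2]<120)&(X[...,1]<-50)&(X[...,1]>-190)&(X[...,0]>420)&(X[...,0]<640)
    if hand.sum()>100: print(' handle',rect(X[hand]),np.median(X[hand][:,2]))
E
```

```text
tub
 red 1078 (array([485.2,  25.6]), array([98.5, 23.6]), 5.46)
 lid (array([494.2, 273.1]), array([255. , 170.6]), 8.79) 94.58348168893869
 yel (array([530. ,  66.3]), array([211.9, 518.7]), 1.47) [[435.0, -180.0, 3.0], [548.0, -106.0, 7.0], [602.0, 312.0, 464.0]]
 mat (array([531.5, -56.1]), array([270.1, 231.9]), 89.59)
 handle (array([ 547.6, -120.5]), array([24.8, 73.4]), 77.94) 102.73371645114929
mat
 red 1141 (array([486.3,  26. ]), array([95.9, 23.7]), 5.16)
 lid (array([507.1, 272.4]), array([280.2, 167.9]), 8.33) 94.59848987836034
 yel (array([520.8, -57.7]), array([144.6, 296.1]), 27.05) [[461.0, -190.0, 3.0], [550.0, -109.0, 6.0], [601.0, 26.0, 440.0]]
 mat (array([532.5, -56.7]), array([269.1, 232.5]), 89.46)
 bin 3122 (array([ 528.8, -327.2]), array([145.7, 206.4]), 86.63) 103.26270262788947
 handle (array([ 547.6, -121.3]), array([24.5, 74. ]), 77.45) 104.81284781918106
bin
 red 589 (array([466.1,  23.4]), array([61.6, 26.6]), 3.43)
 yel (array([ 356.4, -156.6]), array([615.3, 432.9]), 2.41) [[451.0, -357.0, 3.0], [548.0, -133.0, 7.0], [601.0, -28.0, 463.0]]
 mat (array([535.2, -56.8]), array([269.8, 238.6]), 89.46)
 bin 4974 (array([ 526.2, -354.4]), array([197.3, 207.1]), 86.58) 103.50384699944479
 handle (array([ 547. , -123.4]), array([23.4, 73.5]), 78.39) 104.61302113927229
top
 red 224 (array([483.1,  24.8]), array([97. , 24.1]), 5.62)
 lid (array([517. , 274.6]), array([304.5, 171.1]), 8.7) 93.4726954113853
 yel (array([360.1, 179.5]), array([708.7, 636.9]), 84.86) [[44.0, -188.0, -1.0], [548.0, -107.0, 6.0], [625.0, 526.0, 544.0]]
 mat (array([535.5, -53.4]), array([260.1, 232.2]), 87.47)
 bin 954 (array([ 524.3, -354.7]), array([198.3, 208.3]), 86.29) 101.89990197266502
 handle (array([ 544.6, -122.6]), array([21.7, 72.4]), 78.87) 103.62390932444316
```

```bash
python3 - <<'E'
from h import *
import pickle
O=pickle.load(open('pics/w1.pkl','rb'))
p,d,P=O['mat']; c=p[10:190,250:490]; save('crop1.png',cv2.resize(c,None,fx=3,fy=3))
X=cloud(d,P);hsv=cv2.cvtColor(p,cv2.COLOR_RGB2HSV).astype(int); H,S,V=hsv[...,0],hsv[...,1],hsv[...,2]
yel=(H>20)&(H<36)&(S>130)&(X[...,0]<660)&(X[...,1]<-30)
t=np.radians(-12.5); ex=np.array([np.cos(t),np.sin(t)]);ey=np.array([-ex[1],ex[0]])
Q=X[yel]; r=Q[:,:2]-[547.5,-121.5]; a=r@ex;b=r@ey
for i in range(-60,70,10):
    m=(a>=i)&(a<i+10); 
    if m.sum()>5: print(i,m.sum(),np.percentile(Q[m,2],[5,50,95]).round(),np.percentile(b[m],[1,99]).round())
E
```

```text
-50 46 [2. 4. 5.] [ 2. 64.]
-40 606 [ 3. 56. 96.] [-64.  66.]
-30 577 [ 4.  7. 62.] [-65.  66.]
-20 730 [ 4.  6. 75.] [-65.  66.]
-10 720 [ 4.  6. 88.] [-65.  66.]
0 708 [ 4.  6. 57.] [-64.  66.]
10 698 [ 4.  6. 49.] [-64.  66.]
20 652 [ 4.  6. 36.] [-64.  66.]
30 622 [ 4.  6. 18.] [-64.  66.]
40 434 [3. 5. 7.] [-64.  66.]
50 26 [3. 4. 5.] [14. 41.]
60 7 [3. 4. 5.] [25. 33.]
```

View pics/crop1.png

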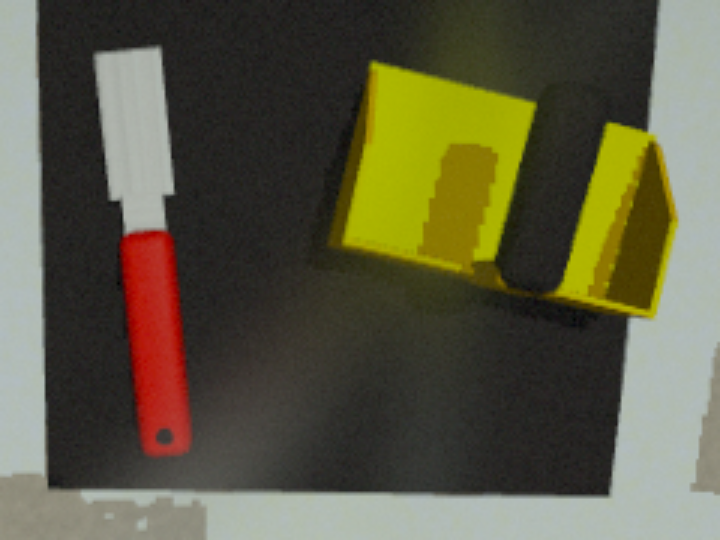

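```bash
python3 - <<'E'
from h import *
import pickle
O=pickle.load(open('pics/w1.pkl','rb'))
p,d,P=O['tub']; save('crop2.png',cv2.resize(p[0:230,200:400],None,fx=2.6,fy=2.6,interpolation=cv2.INTER_NEAREST))
p,d,P=O['mat']; save('crop3.png',cv2.resize(p[0:250,0:230],None,fx=2.4,fy=2.4,interpolation=cv2.INTER_NEAREST))
z=np.load('pics/top0.npz'); save('crop4.png',cv2.resize(z['p'][125:255,190:280],None,fx=4.5,fy=4.5,interpolation=cv2.INTER_NEAREST))
E
```

```text
(no output)
```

View pics/crop2.png

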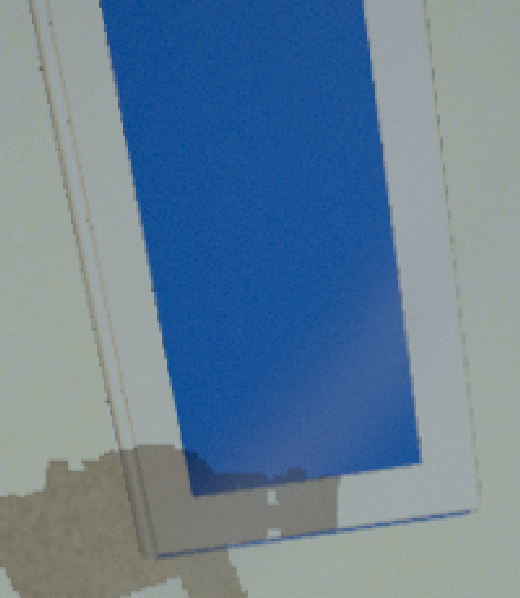

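View pics/crop3.png

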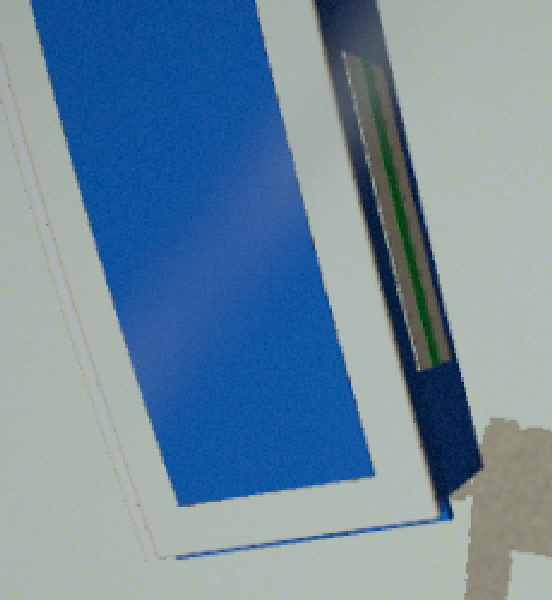

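View pics/crop4.png

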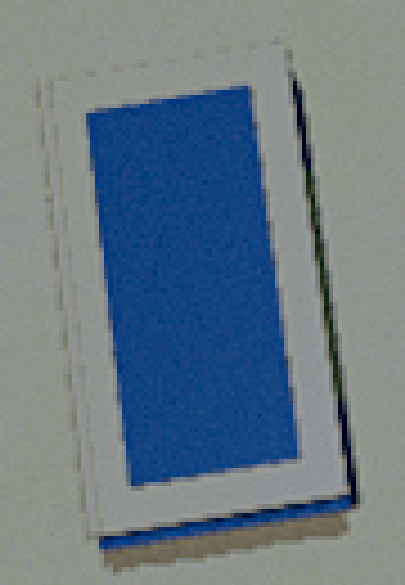

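```bash
python3 - <<'E'
from h import *
import pickle
O=pickle.load(open('pics/w1.pkl','rb')); z=92.5
print(toplane([(260.4,213.5),(383.1,196.5)],z,O['tub'][2]).round(1))
print(toplane([(68.8,231),(182.5,215.4)],z,O['mat'][2]).round(1))
c=np.array([(55,82),(285,42),(352,494),(92,535)])/4.5+[190,125]
W=toplane(c,z,params('top')); print(W.round(1))
# blue label = concentric? 
for n in ['tub','mat']:
    p,d,P=O[n]
p,d,P=snap('top')
hsv=cv2.cvtColor(p,cv2.COLOR_RGB2HSV).astype(int);m=((hsv[...,0]>100)&(hsv[...,0]<125)&(hsv[...,1]>150)&(hsv[...,2]>100)).astype(np.uint8)
m[:130]=0;m[240:]=0;m[:,:205]=0;m[:,262:]=0
cs,_=cv2.findContours(m,cv2.RETR_EXTERNAL,cv2.CHAIN_APPROX_NONE); c=max(cs,key=cv2.contourArea)[:,0]
W=toplane(c,z,P)[:,:2].astype(np.float32); print(cv2.minAreaRect(W))
E
```

```text
[[357.5 326.3  92.5]
 [380.3 171.6  92.5]]
[[359.5 322.5  92.5]
 [381.8 169.8  92.5]]
[[654.1 365.   92.5]
 [677.8 212.9  92.5]
 [379.3 165.2  92.5]
 [356.1 328.9  92.5]]
((518.9639892578125, 272.2813415527344), (247.2078857421875, 107.31338500976562), 8.68916130065918)
```

```bash
cat >> h.py <<'E'
TUBYAW=np.radians(8.6); TUB0=np.array([518.1,275.,0])
def tub(p): return TUB0+Rz(TUBYAW)@np.asarray(p,float)
E
python3 - <<'E'
from h import *
a=np.radians(5.3); o=np.array([523,29.4,0]); R=Rz(a)@DOWN
g=o+Rz(a)@[-2,0,0]
ctrl.move_ptp(g+[0,0,140],R)
p,d,P=snap('wrist','w2.png')
ctrl.move_l(g+[0,0,60],vel=120)
print(ctrl.move_l(g+[0,0,30.5],vel=40,threshold=6), sensors.read_state()['eef_pos'])
ctrl.gripper_to(20,force=100); s=sensors.read_state(); print(s['grip_width'],s['force'],s['eef_pos'])
ctrl.move_l(g+[0,0,200],vel=150); ctrl.hold(.2); snap('wrist','w3.png'); snap('side','s3.png'); s=sensors.read_state(); print(s['t'],s['grip_width'],s['force'])
RO=Rz(TUBYAW+np.pi/2)@DOWN
for th in np.linspace(0,1.8,7):
    t=[0,78-131*np.cos(th)-89,86.5+131*np.sin(th)+14]; q=ctrl.solve_ik(tub(t),RO); print(th,None if q is None else q.round(2))
E
```

```text
False [521.19397439  29.20113099  30.57258953]
21.893606268684803 [-1.52960573 -0.2418123   3.93140259] [521.53991829  29.12775153  31.02028836]
10.25 21.975706280020212 [-0.64509586 -0.41930254 -0.37648316]
0.0 [ 0.09  0.34  1.72 -0.    1.08 -0.06]
0.3 [ 0.1   0.29  1.7  -0.    1.15 -0.05]
0.6 [ 0.13  0.25  1.66 -0.    1.23 -0.02]
0.8999999999999999 [ 0.18  0.23  1.63 -0.    1.28  0.03]
1.2 [ 0.24  0.23  1.59 -0.    1.33  0.09]
1.5 [ 0.31  0.24  1.56 -0.    1.35  0.16]
1.8 [ 0.37  0.27  1.53 -0.    1.35  0.22]
```

View pics/w3.png

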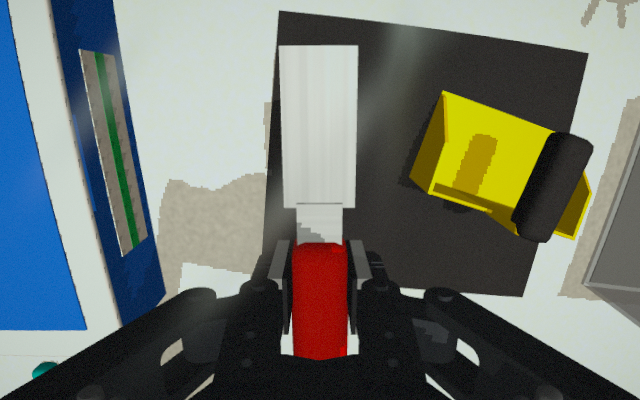

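View pics/s3.png

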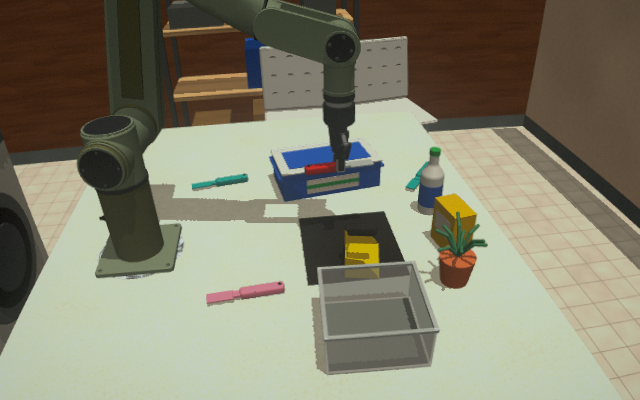

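The opener is held straight, with its blade tip at about (317,45) in the wrist picture. I'll check the blade's height in the tool frame, then go to the notch.

```bash
python3 - <<'E'
from h import *
s=sensors.read_state(); p,d,P=snap('wrist'); X=cloud(d,P)
m=(X[...,2]>150)&(X[...,2]<220); m[:, :270]=0;m[:,365:]=0
L=(X-s['eef_pos'])@s['eef_rot']
for r in range(45,240,25):
    q=L[r,290:350]; 
    print(r,np.nanmedian(q,axis=0).round(1))
m=np.isfinite(L[...,0])&(L[...,2]>5)&(L[...,2]<30)&(L[...,0]>20)
print(np.nanpercentile(L[m][:,0],[50,99]))
RO=Rz(TUBYAW+np.pi/2)@DOWN
# staging: tip 20 outside wall
tcp=lambda ty,bz: tub([0,ty-89,bz+16])
ctrl.move_ptp(tcp(-78-40,150),RO)
ctrl.move_l(tcp(-78-40,81),vel=120); ctrl.hold(.3)
snap('side','s4.png'); s=sensors.read_state();p,d,P=snap('wrist','w4.png'); print(s['eef_pos'],tcp(-118,81),s['force'],s['t'])
E
```

```text
45 [113.2  -1.1 195.8]
70 [80.  -1.1 14.7]
95 [71.3 -1.1 14.9]
120 [62.3 -1.1 14.9]
145 [53.1 -1.1 14.7]
170 [43.5 -1.1 14.8]
195 [33.6 -1.1 14.7]
220 [23.7 -1.  13.6]
[58.30875144 87.81554837]
[549.49456671  70.3116192   97.65485708] [549.05381609  70.32742912  97.        ] [ 0.59285772  0.63562271 -0.23254067] 12.7583
```

View pics/w4.png

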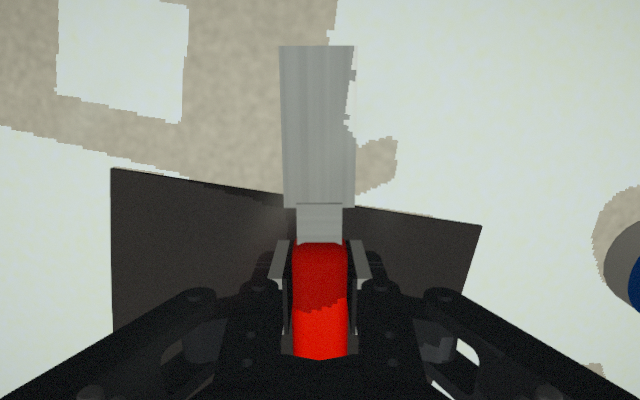

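```bash
python3 - <<'E'
import cv2
p=cv2.imread('pics/s4.png'); cv2.imwrite('pics/s4c.png',cv2.resize(p[110:230,230:410],None,fx=4,fy=4))
E
```

```text
(no output)
```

View pics/s4c.png

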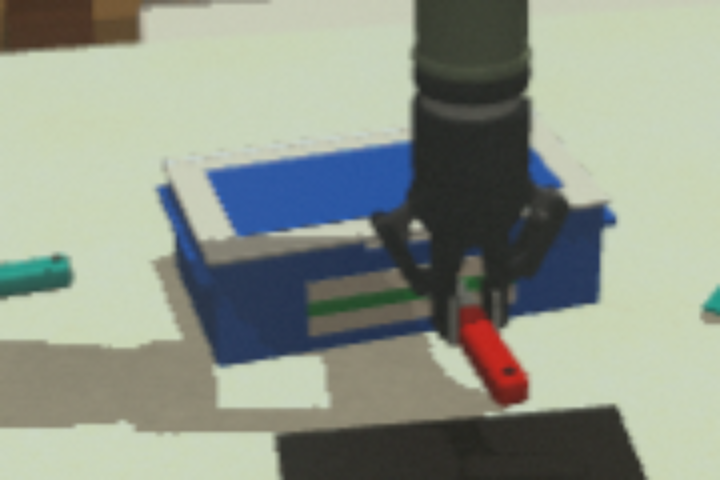

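The blade lines up with the notch. Insert, then follow the lid's arc.

```bash
python3 - <<'E'
from h import *
RO=Rz(TUBYAW+np.pi/2)@DOWN
tcp=lambda ty,bz: tub([0,ty-89,bz+15.6])
print(ctrl.move_l(tcp(-78-8,81),vel=80,threshold=5))
print(ctrl.move_l(tcp(-78+26,81),vel=40,threshold=8)); s=sensors.read_state(); 
L=Rz(TUBYAW).T@(s['eef_pos']-TUB0); print(L+[0,89,-15.6],s['force'])
E
```

```text
False
False
[ 1.64215219e-02 -5.21162542e+01  8.09833046e+01] [-0.73931211 -0.27118132 -0.67896495]
```

```bash
python3 - <<'E'
from h import *
RO=Rz(TUBYAW+np.pi/2)@DOWN
tcp=lambda ty,bz: tub([0,ty-89,bz+15.6])
for th in np.arange(0.05,0.56,0.1):
    r=130
    ctrl.move_l(tcp(78-r*np.cos(th),85+r*np.sin(th)),vel=60)
    s=sensors.read_state(); print(round(th,2),s['force'].round(1),s['wrist_torque'].round(2))
snap('side','s5.png');snap('top','t5.png'); print(s['t'])
E
```

```text
0.05 [-0.4 -0.3 -0.4] [-0.    0.05  0.  ]
0.15 [-0.4 -0.4 -0.5] [ 0.03 -0.    0.02]
0.25 [ 1.7  0.5 -0.9] [ 0.04 -0.02 -0.02]
0.35 [ 0.3 -0.3 -1. ] [ 0.06 -0.02  0.01]
0.45 [ 0.6 -0.3  0.3] [0.   0.06 0.01]
0.55 [ 0.7  0.6 -0.3] [0.   0.04 0.02]
16.5167
```

View pics/s5.png

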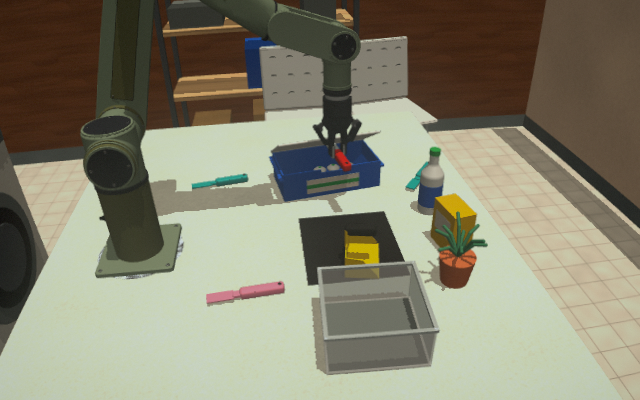

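The lid is lifting on the blade, and tablets show at (325,168). Continue.

```bash
python3 - <<'E'
from h import *
RO=Rz(TUBYAW+np.pi/2)@DOWN
tcp=lambda ty,bz: tub([0,ty-89,bz+15.6])
for th in np.arange(0.65,1.76,0.1):
    r=130
    ctrl.move_l(tcp(78-r*np.cos(th),85+r*np.sin(th)),vel=90)
s=sensors.read_state(); print(round(th,2),s['force'].round(1),s['wrist_torque'].round(2))
snap('side','s6.png')
ctrl.move_l(tcp(40,85+r*np.sin(th)+20),vel=150)
ctrl.move_l(tcp(-120,230),vel=200)
snap('top','t6.png'); print(s['t'])
E
```

```text
1.75 [-0.4  0.5 -0.7] [ 0.01  0.02 -0.05]
20.1167
```

View pics/s6.png

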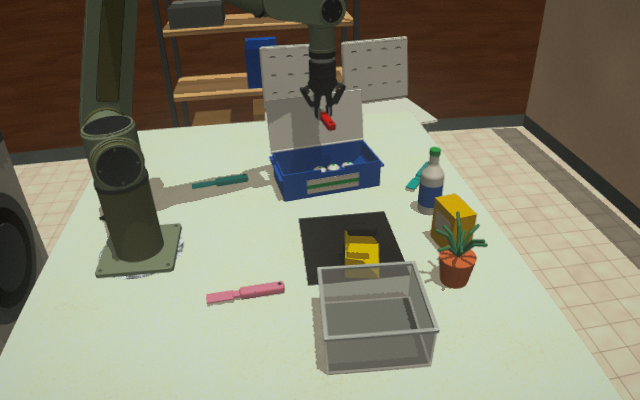

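View pics/t6.png

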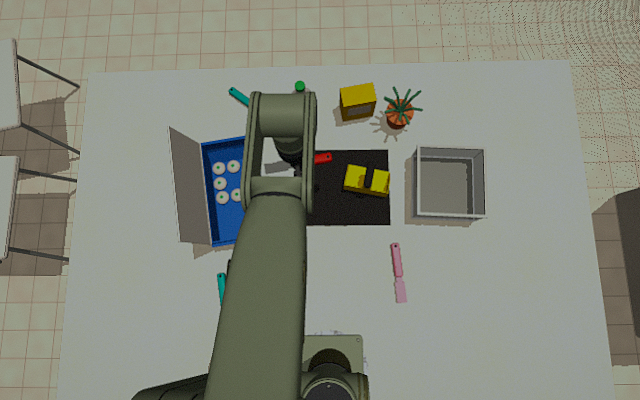

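The lid stays open past upright and the tablets are visible. I'll put the opener back on the mat, then look into the tub.

```bash
python3 - <<'E'
from h import *
a=np.radians(5.3); o=np.array([523,25,0]); R=Rz(a)@DOWN
g=o+Rz(a)@[-2,0,0]
ctrl.move_ptp(g+[0,0,150],R)
ctrl.move_l(g+[0,0,50],vel=150)
print(ctrl.move_l(g+[0,0,29],vel=25,threshold=4), sensors.read_state()['eef_pos'])
ctrl.gripper_to(60); ctrl.move_l(sensors.read_state()['eef_pos']+[0,0,120],vel=150)
# look in tub
ctrl.move_ptp(tub([-110,0,380]),Rz(TUBYAW)@DOWN); ctrl.hold(.2)
import pickle
o=snap('wrist','w7.png'); pickle.dump(o,open('pics/w7.pkl','wb')); snap('top','t7.png'); print(sensors.read_state()['t'])
E
```

```text
True [520.65129309  24.8545389   31.03305779]
27.65
```

View pics/w7.png

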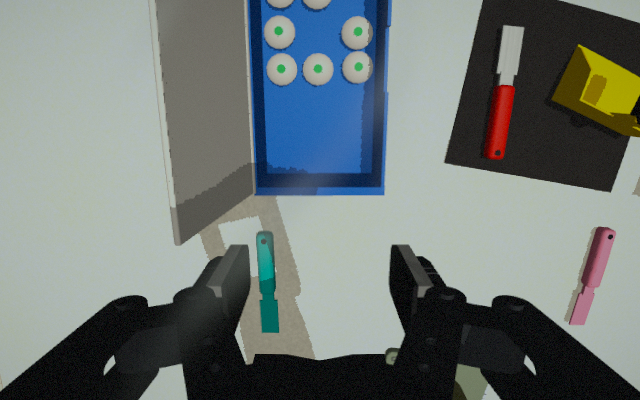

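View pics/t7.png

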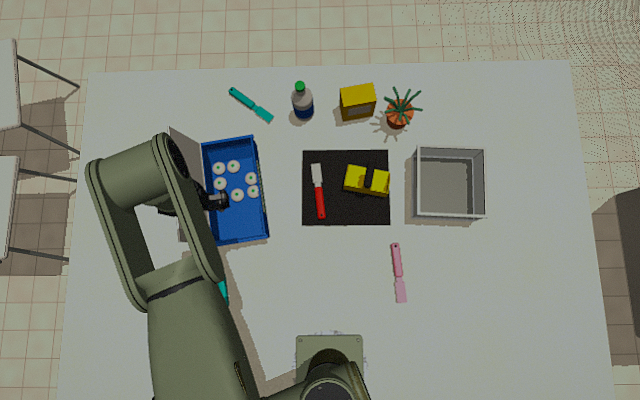

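Seven tablets are visible by their green spots. Next I'll locate them and check the reach for scooping and dumping.

```bash
cat >> h.py <<'E'
GX,GZ=-6.,101.
def scoop_tool(o,yaw,pitch=0,flip=False,gx=GX,gz=GZ):
    """scoop origin o, yaw, pitch(front up +) -> TCP pos, rot"""
    Rs=Rz(yaw)@Ry(-pitch); return np.asarray(o,float)+Rs@[gx,0,gz], Rs@(Rz(np.pi) if flip else np.eye(3))@DOWN
def spots(p,P,z=26):
    h=cv2.cvtColor(p,cv2.COLOR_RGB2HSV).astype(int)
    m=((h[...,0]>50)&(h[...,0]<85)&(h[...,1]>90)&(h[...,2]>60)).astype(np.uint8)
    n,l,st,ce=cv2.connectedComponentsWithStats(m)
    W=toplane(ce[1:],z,P); return [(ce[i+1].round(0),st[i+1,4],(Rz(TUBYAW).T@(W[i]-TUB0))[:2].round(0)) for i in range(n-1) if 3<st[i+1,4]<300]
E
python3 - <<'E'
from h import *
import pickle
p,d,P=pickle.load(open('pics/w7.pkl','rb'))
for s in spots(p,P): print(s)
print('pred rim corners',proj([tub([-149,78,86]),tub([-149,-78,86])],P).round(1))
pt=cv2.cvtColor(cv2.imread('pics/t7.png'),cv2.COLOR_BGR2RGB)
for s in spots(pt,params('top')): print('top',s)
for flip in (0,1):
  print('flip',flip)
  for x in (-100,-50,0,60,75):
    for ph in (0,20,40):
      q=ctrl.solve_ik(*scoop_tool(tub([x,0,8+(ph>0)*40]),TUBYAW,np.radians(ph),flip)); print(x,ph,None if q is None else q.round(2))
  for yaw in range(-180,180,30):
    ok=[]
    for ph in (0,-30,-45,-60,-75):
      R=np.radians
      # keep front edge near bin centre
      Rs=Rz(R(yaw))@Ry(-R(ph)); o=np.array([526,-354,150])-Rs@[30,0,0]
      q=ctrl.solve_ik(*scoop_tool(o,R(yaw),R(ph),flip)); ok.append(q is not None)
    print(yaw,ok)
E
```

```text
(array([278.,  30.]), np.int32(56), array([42., 51.]))
(array([358.,  31.]), np.int32(60), array([ 41., -48.]))
(array([358.,  66.]), np.int32(56), array([ -1., -49.]))
(array([281.,  68.]), np.int32(56), array([-4., 49.]))
(array([318.,  68.]), np.int32(57), array([-4.,  2.]))
(array([270., 243.]), np.int32(16), array([-242.,   71.]))
(array([262., 295.]), np.int32(5), array([-328.,   87.]))
(array([260., 308.]), np.int32(4), array([-350.,   91.]))
(array([266., 332.]), np.int32(9), array([-395.,   84.]))
pred rim corners [[254.6 191.2]
 [384.  191.1]]
top (array([299.,  85.]), np.int32(79), array([ 313., -244.]))
top (array([395.,  91.]), np.int32(16), array([ 238., -540.]))
top (array([406.,  97.]), np.int32(26), array([ 214., -569.]))
top (array([416.,  94.]), np.int32(23), array([ 218., -601.]))
top (array([389.,  99.]), np.int32(19), array([ 215., -515.]))
top (array([399., 112.]), np.int32(86), array([ 167., -537.]))
top (array([416., 108.]), np.int32(18), array([ 170., -593.]))
top (array([232., 165.]), np.int32(7), array([87.,  2.]))
top (array([218., 167.]), np.int32(6), ar
[... 1751 characters left out ...]
-0.51]
60 0 [ 0.32  0.48  1.5  -0.    1.16 -1.4 ]
60 20 [ 0.37  0.23  1.82 -0.11  0.76 -1.28]
60 40 [ 0.44  0.15  2.1  -0.72  0.28 -0.65]
75 0 [ 0.32  0.51  1.46 -0.    1.17 -1.4 ]
75 20 [ 0.36  0.26  1.78 -0.11  0.77 -1.29]
75 40 [ 0.42  0.18  2.07 -0.69  0.28 -0.68]
-180 [True, True, True, True, True]
-150 [True, True, True, True, True]
-120 [True, True, True, True, True]
-90 [True, True, True, True, True]
-60 [True, True, True, False, False]
-30 [True, True, True, False, False]
0 [True, True, True, True, False]
30 [False, True, True, True, True]
60 [False, False, True, True, False]
90 [True, False, False, False, False]
120 [True, True, True, False, True]
150 [True, True, True, True, True]
```

```bash
python3 - <<'E'
from h import *
R=np.radians
for flip in (0,1):
  for yaw in (-90,-120,-150,180):
   for ph in (15,0,-15,-30,-45,-60,-70):
      Rs=Rz(R(yaw))@Ry(-R(ph)); o=np.array([526,-354,90])-Rs@[40,0,0]+[0,0,0]
      if ph>-30: o[2]+=70
      q=ctrl.solve_ik(*scoop_tool(o,R(yaw),R(ph),flip)); print(flip,yaw,ph,None if q is None else q.round(2))
E
```

```text
0 -90 15 [-0.53  0.2   1.59 -0.24  1.22  2.68]
0 -90 0 [-0.67  0.28  1.45 -0.    1.42  2.47]
0 -90 -15 [-0.79  0.4   1.29  0.18  1.64  2.34]
0 -90 -30 [-0.89  0.61  1.18  0.33  1.76  2.25]
0 -90 -45 [-0.96  0.8   0.99  0.46  1.99  2.23]
0 -90 -60 [-1.01  1.    0.8   0.62  2.22  2.28]
0 -90 -70 [-1.03  1.14  0.67  0.75  2.35  2.35]
0 -120 15 None
0 -120 0 None
0 -120 -15 None
0 -120 -30 [-0.96  0.47  1.39  0.47  1.52  2.62]
0 -120 -45 [-1.08  0.59  1.33  0.65  1.67  2.5 ]
0 -120 -60 [-1.16  0.74  1.26  0.81  1.83  2.43]
0 -120 -70 [-1.2   0.85  1.2   0.91  1.94  2.41]
0 -150 15 [-0.53  0.51  1.19 -0.23  1.58 -2.61]
0 -150 0 [-0.66  0.37  1.32 -0.    1.45 -2.76]
0 -150 -15 None
0 -150 -30 None
0 -150 -45 [-1.14  0.36  1.68  0.82  1.31  2.74]
0 -150 -60 [-1.27  0.47  1.7   1.02  1.44  2.51]
0 -150 -70 [-1.33  0.58  1.7   1.13  1.55  2.39]
0 180 15 [-0.6   0.61  1.02 -0.15  1.72 -2.18]
0 180 0 [-0.68  0.41  1.27 -0.    1.46 -2.25]
0 180 -15 [-0.79  0.23  1.51  0.2   1.23 -2.41]
0 180 -30 [-0.93  0.17  1.79  0.53  0.92 -2.77]
0 180 -45 None
0 180 -60 [-1.25  0.2   2.1   1.34  1.    2.57]

[... 693 characters left out ...]
85  1.2   0.91  1.94 -0.74]
1 -150 15 [-0.53  0.51  1.19 -0.23  1.58  0.53]
1 -150 0 [-0.66  0.37  1.32 -0.    1.45  0.39]
1 -150 -15 [-0.82  0.28  1.44  0.26  1.36  0.18]
1 -150 -30 [-0.98  0.32  1.61  0.56  1.23 -0.13]
1 -150 -45 [-1.14  0.36  1.68  0.82  1.31 -0.4 ]
1 -150 -60 [-1.27  0.47  1.7   1.02  1.44 -0.63]
1 -150 -70 [-1.33  0.58  1.7   1.13  1.55 -0.75]
1 180 15 [-0.6   0.61  1.02 -0.15  1.72  0.97]
1 180 0 [-0.68  0.41  1.27 -0.    1.46  0.89]
1 180 -15 [-0.79  0.23  1.51  0.2   1.23  0.73]
1 180 -30 [-0.93  0.17  1.79  0.53  0.92  0.37]
1 180 -45 [-1.09  0.13  1.97  0.95  0.88 -0.1 ]
1 180 -60 [-1.25  0.2   2.1   1.34  1.   -0.57]
1 180 -70 [-1.34  0.32  2.14  1.52  1.16 -0.84]
```

```bash
python3 - <<'E'
from h import *
import pickle
p,d,P=pickle.load(open('pics/w7.pkl','rb'))
def draw(p,P,roi,f,fn):
    q=cv2.resize(p[roi[1]:roi[3],roi[0]:roi[2]],None,fx=f,fy=f,interpolation=cv2.INTER_NEAREST)
    for (a,b,z,c) in [(149,78,86,(255,0,0)),(145,74,86,(255,255,0)),(145,74,4,(0,255,0))]:
        w=(proj([tub([x,y,z]) for x,y in [(-a,b),(-a,-b),(a,-b),(a,b)]],P)-[roi[0],roi[1]]+.5)*f
        cv2.polylines(q,[w.astype(np.int32)],True,c,1)
    save(fn,q)
draw(p,P,(230,0,410,210),2.8,'d1.png')
pt=cv2.cvtColor(cv2.imread('pics/t7.png'),cv2.COLOR_BGR2RGB)
draw(pt,params('top'),(190,125,280,255),4.5,'d2.png')
E
```

```text
(no output)
```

View pics/d1.png

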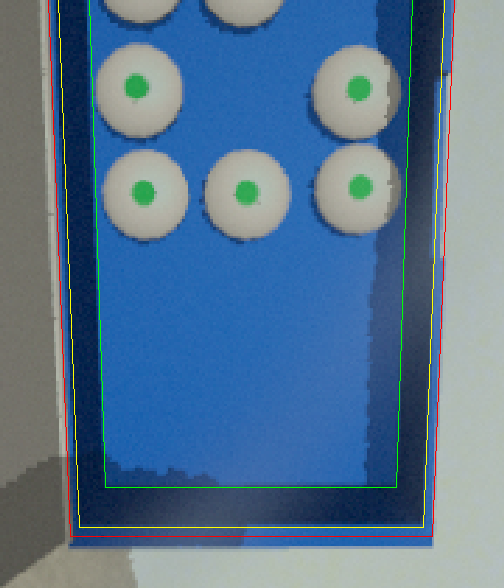

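View pics/d2.png

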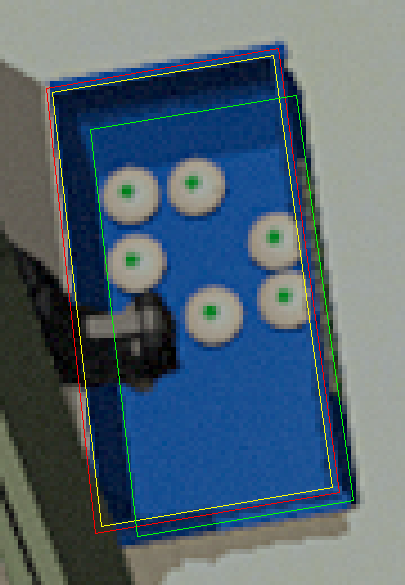

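The drawn tub outline agrees to about 3 mm, and within 1 mm across y. Next: take the scoop.

```bash
python3 - <<'E'
from h import *
a=np.radians(-12.5); o=np.array([553.4,-122.8,3])
pos,R=scoop_tool(o,a,0,True)
ctrl.gripper_to(85)
back=Rz(a)@[-20,0,0]
ctrl.move_ptp(pos+back+[0,0,200],R); ctrl.hold(.2)
s=sensors.read_state(); p,d,P=snap('wrist','w8.png'); X=cloud(d,P)
V=p.max(2); hand=(V<70)&(X[...,2]>88)&(X[...,2]<118)&(X[...,1]<-70)&(X[...,1]>-170)&(X[...,0]>490)&(X[...,0]<610)
print(cv2.minAreaRect(X[hand][:,:2].astype(np.float32)),np.median(X[hand][:,2]),pos,s['t'])
E
```

```text
((559.942626953125, -124.68692016601562), (23.19261932373047, 46.874786376953125), 77.97862243652344) 105.00295773014471 [ 547.54222396 -121.50136232  104.        ] 31.1917
```

View pics/w8.png

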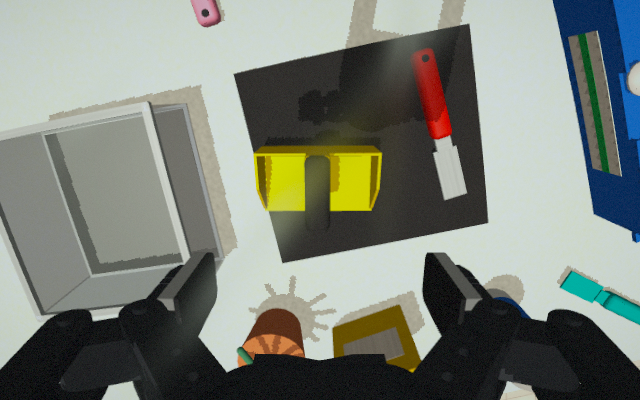

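The scoop is at (318,185), aligned with the gripper, with the handle on the centre line. Descend and grip.

```bash
python3 - <<'E'
from h import *
a=np.radians(-12.5); o=np.array([553.4,-122.8,3])
pos,R=scoop_tool(o,a,0,True)
ctrl.move_l(pos+[0,0,100],vel=150)
ctrl.gripper_to(60)
print(ctrl.move_l(pos,vel=60,threshold=6), sensors.read_state()['eef_pos']-pos)
ctrl.gripper_to(18,force=120); s=sensors.read_state(); print(s['grip_width'],s['force'])
ctrl.move_l(pos+[0,0,60],vel=80);ctrl.hold(.2)
snap('wrist','w9.png'); s=sensors.read_state(); print(s['grip_width'],s['force'],s['t'])
snap('side','s9.png')
E
```

```text
False [ 0.311568   -0.090371    0.43130551]
21.788488843887215 [-0.26392245  0.23531174  3.69644477]
21.714954747704482 [ 0.05205637 -0.83548203 -1.94108499] 35.8417
```

View pics/w9.png

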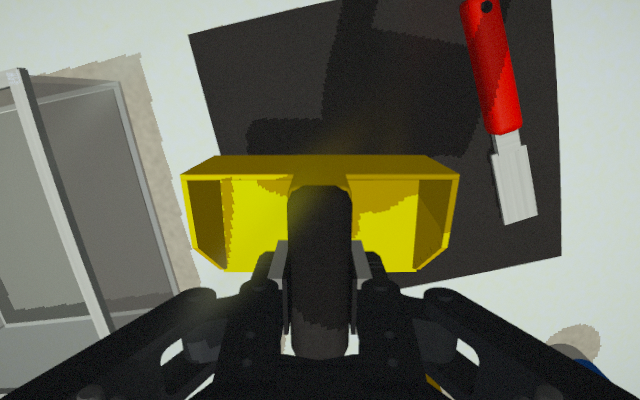

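View pics/s9.png

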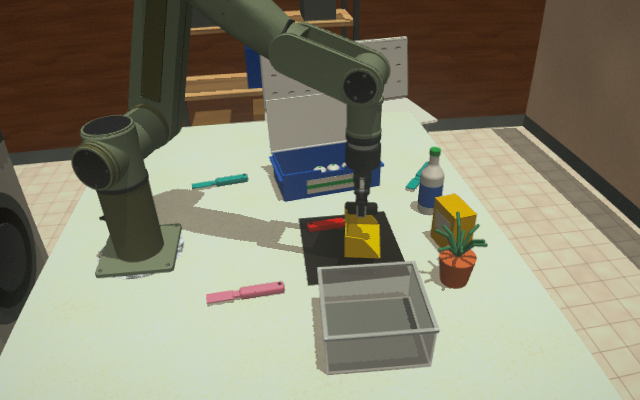

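```bash
python3 - <<'E'
from h import *
c=optics.camera_params('wrist'); T=c['T_tool_cam']
r=rays([(181,176),(459,176),(218,155),(423,155)],c['mtx'],c['k1'])@T[:3,:3].T
for tz,idx in ((43,(0,1)),(43,(2,3)),(101,(2,3))):
    for i in idx: 
        X=T[:3,3]+r[i]*((tz-T[2,3])/r[i,2]); print(tz,i,X.round(1),'scoop x,y', -X[0]+GX, X[1])
E
```

```text
43 0 [ 32.4 -63.5  43. ] scoop x,y -38.35510375448851 -63.48056170415093
43 1 [32.5 67.5 43. ] scoop x,y -38.519447091734555 67.49567190797546
43 2 [ 42.2 -45.1  43. ] scoop x,y -48.22835857059338 -45.07846162564837
43 3 [42.3 49.5 43. ] scoop x,y -48.34962518242796 49.52173003361986
101 2 [ 33.2 -61.9 101. ] scoop x,y -39.22756142529329 -61.888760216302686
101 3 [ 33.4  66.7 101. ] scoop x,y -39.39244586215037 66.73773550527314
```

```bash
cat >> h.py <<'E'
def sc(x,z,pitch=0,y=0,dyaw=0): return scoop_tool(tub([x,y,z]),TUBYAW+dyaw,pitch,True)
def lip(x,z,pitch=0,y=0):
    c,s=np.cos(pitch),np.sin(pitch); return sc(x-40*c,z-40*s,pitch,y)
def loc():
    s=sensors.read_state(); Rs=s['eef_rot']@DOWN@Rz(np.pi); o=s['eef_pos']-Rs@[GX,0,GZ]
    return (Rz(TUBYAW).T@(o-TUB0)).round(1), s['force'].round(1), round(s['t'],1)
E
python3 - <<'E'
from h import *
s=sensors.read_state(); ctrl.move_l(s['eef_pos']+[0,0,100],vel=200)
p,R=sc(-88,140); ctrl.move_ptp(p,R); ctrl.hold(.2)
f0=sensors.read_state()['force']
ctrl.move_l(sc(-88,25)[0],vel=100)
print(loc(),f0)
print(ctrl.move_l(sc(-88,1)[0],vel=25,threshold=4)); print(loc())
snap('wrist','w10.png'); snap('top','t10.png')
E
```

```text
(array([-87.1,   0.2,  25.8]), array([ 0.4,  1.1, -1.4]), 39.5) [-0.82126585 -0.41708784 -1.10395386]
True
(array([-88.2,  -0. ,   4.6]), array([0.6, 0.7, 3.3]), 40.3)
```

View pics/w10.png

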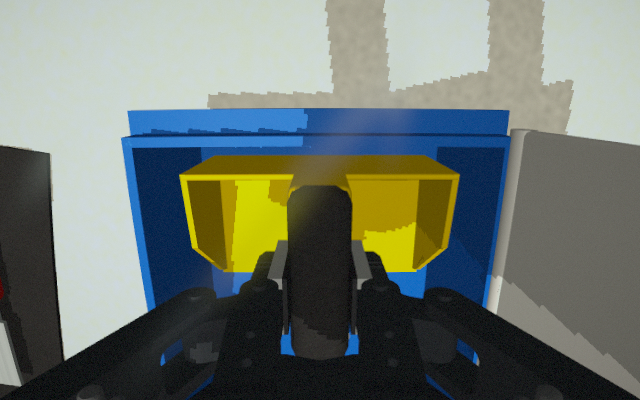

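View pics/t10.png

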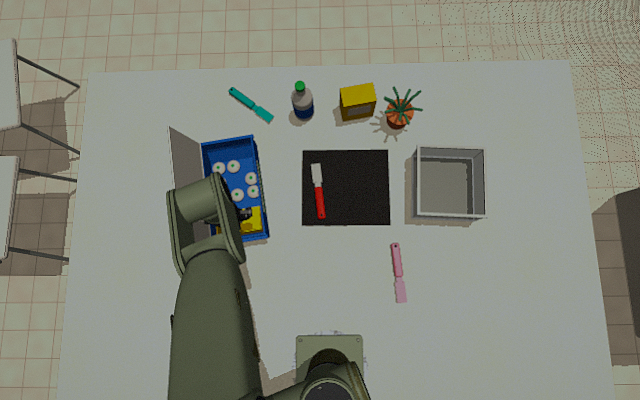

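The scoop touches the tub floor and is centred. Push forward.

```bash
python3 - <<'E'
from h import *
for x in range(-70,66,15):
    r=ctrl.move_l(sc(x,5.0)[0],vel=60,threshold=25); print(r,loc())
    if r: break
snap('wrist','w11.png'); snap('top','t11.png');snap('side','s11.png')
E
python3 - <<'E'
import cv2
p=cv2.imread('pics/t11.png'); a=cv2.resize(p[125:255,160:280],None,fx=4.5,fy=4.5)
cv2.imwrite('pics/t11c.png',a)
E
```

```text
False (array([-70.3,  -0.2,   4.7]), array([1.1, 0.8, 0.9]), 40.9)
False (array([-55.6,  -0.1,   4.8]), array([-0.5,  0.6,  1.9]), 41.3)
False (array([-40.3,  -0.1,   4.8]), array([-0.3,  0.3, -1.1]), 41.7)
False (array([-25.1,  -0.2,   4.7]), array([ 0.2, -0.4, -0.2]), 42.1)
False (array([-10.1,  -0.1,   4.7]), array([-0.5, -1.1, -1.2]), 42.5)
False (array([ 5.1, -0.2,  4.8]), array([-0.3,  0.2, -1.2]), 42.9)
False (array([20.4, -0.2,  4.8]), array([-0.2, -0.6, -1.2]), 43.3)
False (array([35.2, -0.2,  4.8]), array([-0.7,  0.1, -1.9]), 43.7)
False (array([50.3, -0.2,  4.8]), array([-0.3,  0.7, -1.4]), 44.1)
False (array([65.3, -0.2,  4.8]), array([ 0.6,  0.3, -2.4]), 44.5)
```

View pics/t11c.png

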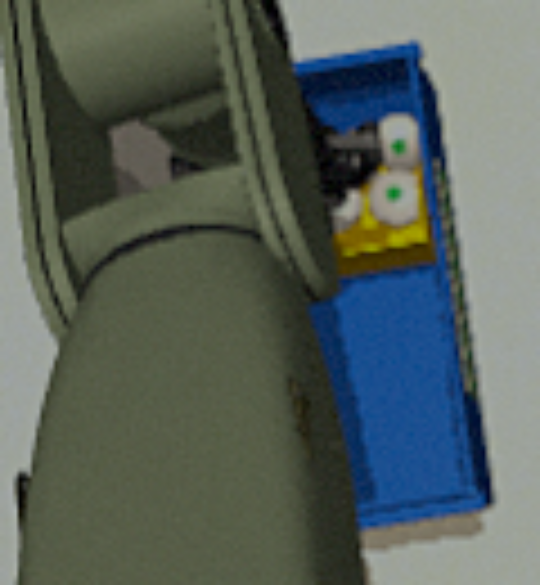

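View pics/w11.png

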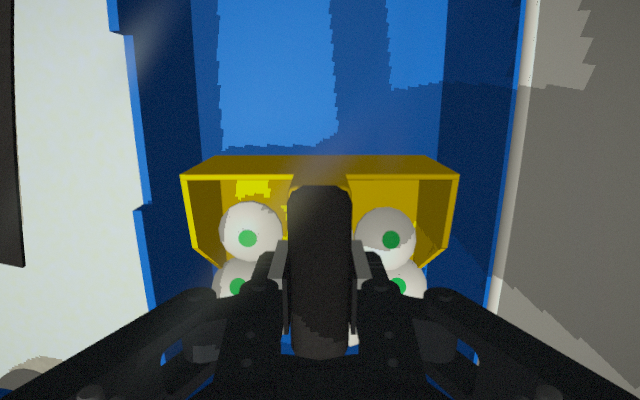

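The tablets are riding in, two per side at (250,235) and (390,238). Now follow the slope upward while tilting the nose up.

```bash
python3 - <<'E'
from h import *
for s in (1,8,15,22,28):
    ph=np.arcsin(s/83)*0.85; ph=max(ph,0)
    r=ctrl.move_l(*lip(108+s,6+s,ph),vel=60,threshold=25); print(r,loc(),round(np.degrees(ph),1))
    if r: break
snap('wrist','w12.png'); 
E
```

```text
False (array([68.3, -0.1,  6.2]), array([-0.5,  0.1, -2.9]), 44.9) 0.6
False (array([74.7,  0. , 10.4]), array([ 0.1, -1.5, -3.1]), 45.1) 4.7
False (array([82.3, -0. , 14.5]), array([-1.3, -0.1, -3.8]), 45.4) 8.9
False (array([89.9, -0.1, 18.3]), array([-0.3, -0.8, -4.8]), 45.6) 13.1
False (array([96.7, -0.2, 21.7]), array([ 0.3, -0.2, -3.8]), 45.9) 16.8
```

View pics/w12.png

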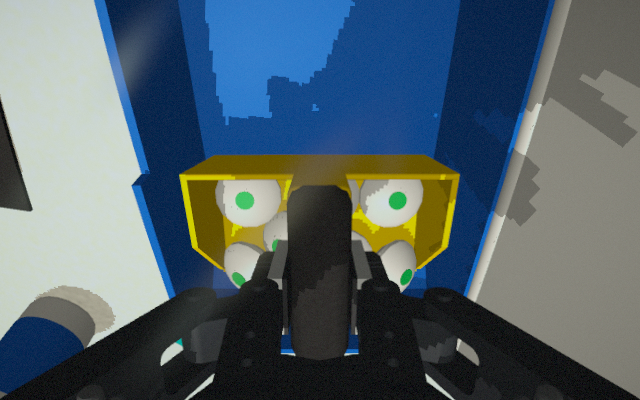

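```bash
python3 - <<'E'
from h import *
R=np.radians
print(ctrl.move_l(*lip(138,41,R(20)),vel=50,threshold=25),loc())
print(ctrl.move_l(*lip(136,60,R(24)),vel=50,threshold=25),loc())
ctrl.move_l(*lip(115,150,R(24)),vel=80); ctrl.hold(.4)
print([sensors.read_state()['force'].round(2) for _ in range(1)],loc())
snap('wrist','w13.png'); snap('side','s13.png'); snap('top','t13.png')
import cv2
p=cv2.imread('pics/s13.png'); cv2.imwrite('pics/s13c.png',cv2.resize(p[80:220,230:430],None,fx=3.5,fy=3.5))
E
```

```text
False (array([99.4, -0.1, 26.7]), array([-0. , -0.2, -4.3]), 46.2)
False (array([99.6,  0.1, 44. ]), array([ 0.3,  0.5, -4. ]), 46.6)
[array([ 0.15, -1.1 , -3.75])] (array([ 78.4,  -0. , 133.5]), array([ 0.1, -1.1, -3.8]), 48.3)
```

View pics/w13.png

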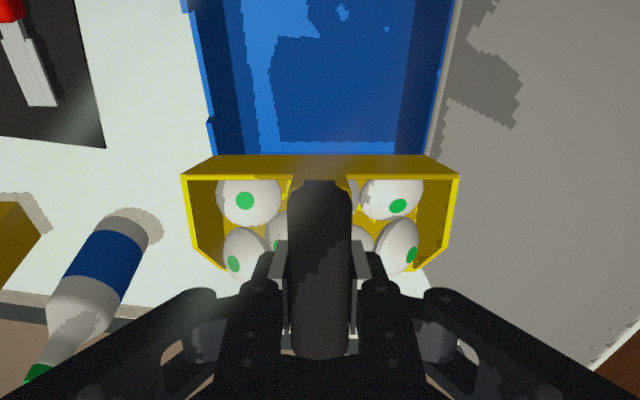

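View pics/s13c.png

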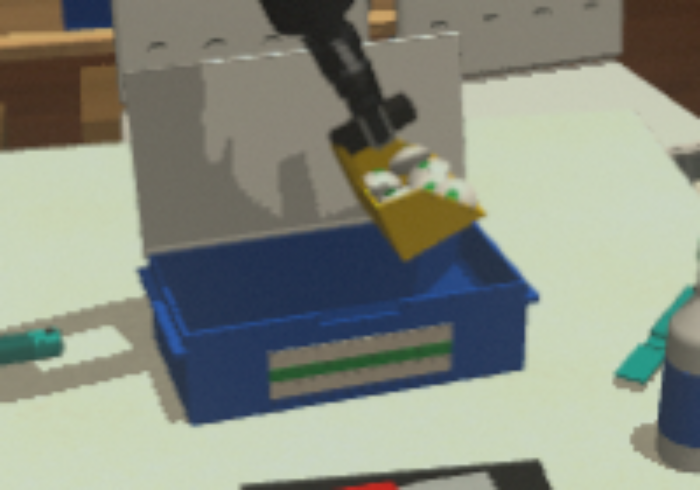

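View pics/t13.png

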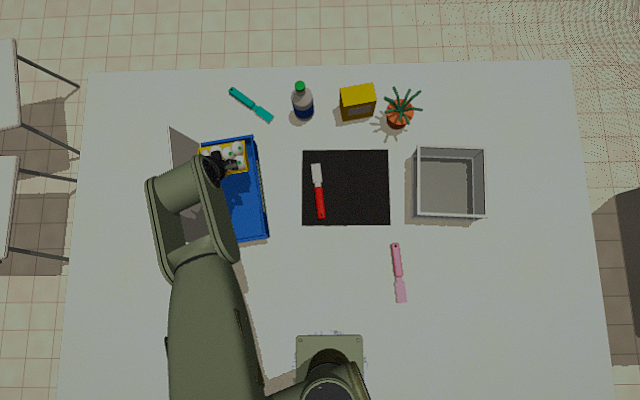

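All seven seem to be in the scoop, and the tub looks empty in the side view. Carry to the bin with the nose up, turning by waypoints.

```bash
python3 - <<'E'
from h import *
R=np.radians
A=tub([60,0,200]); B=np.array([526,-270,230]); ya,yb=np.degrees(TUBYAW),-93.5
ctrl.move_l(*scoop_tool(A,R(ya),R(22),True),vel=100)
for f in np.linspace(0.2,1,5):
    o=A+(B-A)*f; yaw=ya+(yb-ya)*f
    q=ctrl.solve_ik(*scoop_tool(o,R(yaw),R(20),True)); print(f,q.round(2) if q is not None else None)
    ctrl.move_l(*scoop_tool(o,R(yaw),R(20),True),vel=170)
ctrl.hold(.3); print(sensors.read_state()['force'],sensors.read_state()['t'])
snap('wrist','w14.png'); snap('side','s14.png')
E
```

```text
0.2 [ 0.26 -0.03  1.74 -0.17  1.12 -1.06]
0.4 [ 0.11 -0.07  1.77 -0.23  1.17 -0.83]
0.6000000000000001 [-0.05 -0.06  1.75 -0.28  1.23 -0.64]
0.8 [-0.23  0.    1.67 -0.31  1.3  -0.46]
1.0 [-0.4   0.12  1.54 -0.34  1.37 -0.29]
[ 0.65876323  0.27730032 -4.53938273] 53.3667
```

View pics/s14.png

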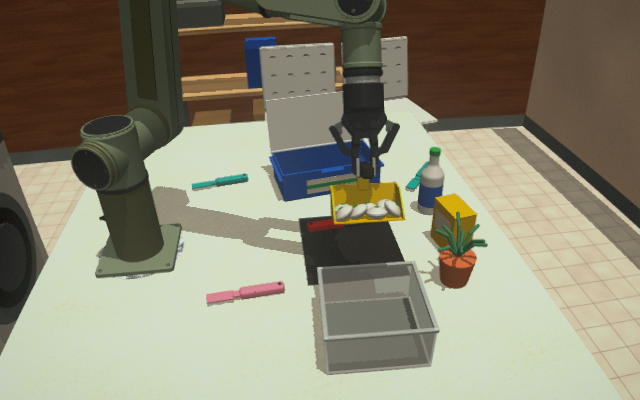

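View pics/w14.png

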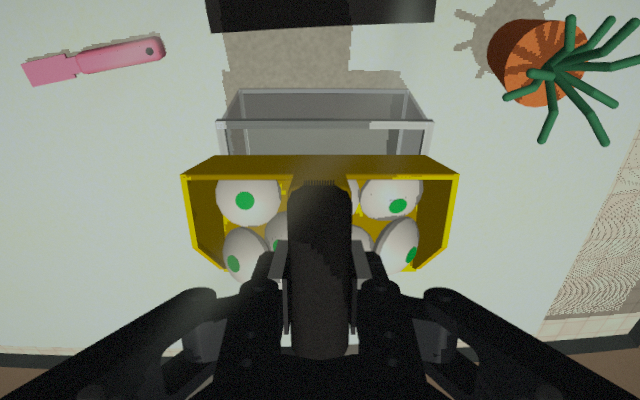

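```bash
python3 - <<'E'
from h import *
s=sensors.read_state(); P=params('wrist',s); a=np.radians(-3.5)
B=np.array([526,-354.5,0]);print(s['eef_pos'])
for z in (103,0): print(z,proj([B+Rz(a)@[x,y,z] for x,y in ((-100,95),(100,95),(100,-95),(-100,-95))],P).round(0).tolist())
print(proj([B+Rz(a)@[x,y,103] for x,y in ((-100,95),(100,95),(100,-95),(-100,-95))],params('side')).round(0).tolist())
E
```

```text
[ 528.48959123 -229.37451112  322.97500848]
103 [[217.0, 123.0], [430.0, 124.0], [402.0, 265.0], [242.0, 265.0]]
0 [[238.0, 87.0], [407.0, 88.0], [389.0, 214.0], [254.0, 214.0]]
[[319.0, 268.0], [414.0, 262.0], [438.0, 330.0], [326.0, 339.0]]
```

```bash
cat >> h.py <<'E'
def binlip(y,z,pdeg,x=527.):
    R=np.radians; Rs=Rz(R(-93.5))@Ry(-R(pdeg)); return scoop_tool(np.array([x,y,z])-Rs@[40,0,0],R(-93.5),R(pdeg),True)
E
python3 - <<'E'
from h import *
for y,z,p in ((-318,150,10),(-320,125,-8),(-322,100,-22),(-322,90,-35)):
    ctrl.move_l(*binlip(y,z,p),vel=70); print(p,sensors.read_state()['force'].round(1))
ctrl.hold(.3); snap('side','s15.png')
for y,z,p in ((-322,78,-48),(-320,70,-60)):
    ctrl.move_l(*binlip(y,z,p),vel=70); print(p,sensors.read_state()['force'].round(1))
ctrl.hold(.4); snap('side','s16.png'); print(sensors.read_state()['force'].round(1),sensors.read_state()['t'])
import cv2
a=[cv2.imread('pics/s%d.png'%i)[150:390,250:500] for i in (15,16)]; cv2.imwrite('pics/s1516.png',cv2.resize(np.hstack(a),None,fx=1.6,fy=1.6))
E
```

```text
10 [-0.4  0.1 -4. ]
-8 [-0.9 -0.2 -3. ]
-22 [ 0.4  0.3 -3.6]
-35 [ 0.2  0.7 -1.1]
-48 [ 0.2 -0.3 -1.8]
-60 [ 0.9 -0.6 -1.5]
[ 0.1  0.1 -1.1] 58.6
```

View pics/s1516.png

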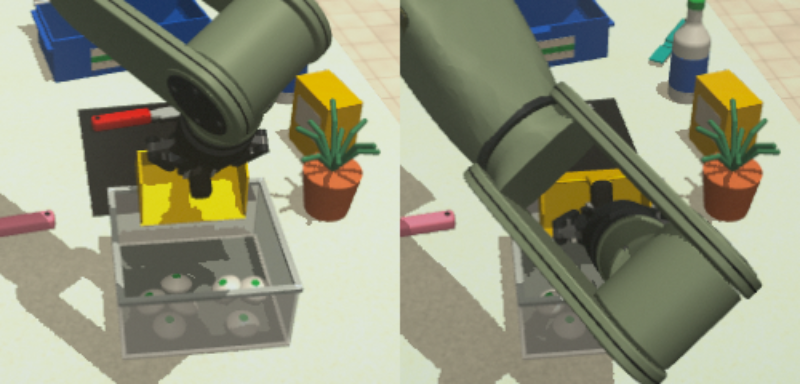

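Poured. I'll back out, then check the bin and the tub.

```bash
python3 - <<'E'
from h import *
R=np.radians
ctrl.move_l(*binlip(-315,150,-30),vel=120)
ctrl.move_l(*binlip(-280,200,0),vel=150)
ctrl.move_l(*scoop_tool([553,-110,150],R(-60),0,True),vel=200)
ctrl.hold(.2); snap('top','t17.png'); snap('side','s17.png'); print(sensors.read_state()['t'],sensors.read_state()['force'])
import cv2
t=cv2.imread('pics/t17.png');s=cv2.imread('pics/s17.png')
cv2.imwrite('pics/c17.png',np.hstack([cv2.resize(t[130:250,400:500],(400,480)),cv2.resize(t[130:250,190:290],(400,480))]))
cv2.imwrite('pics/c17s.png',cv2.resize(s[140:390,260:460],None,fx=2.3,fy=2.3))
E
```

```text
61.6833 [-0.13441725  0.83582773 -2.46783822]
```

View pics/c17.png

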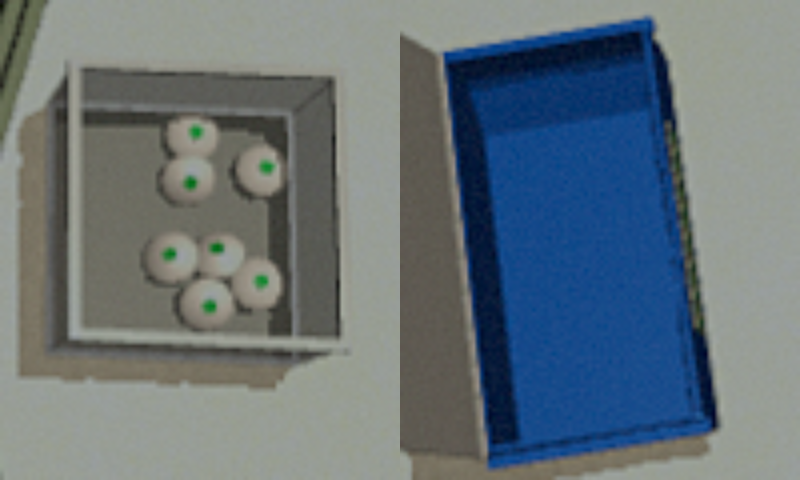

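View pics/c17s.png

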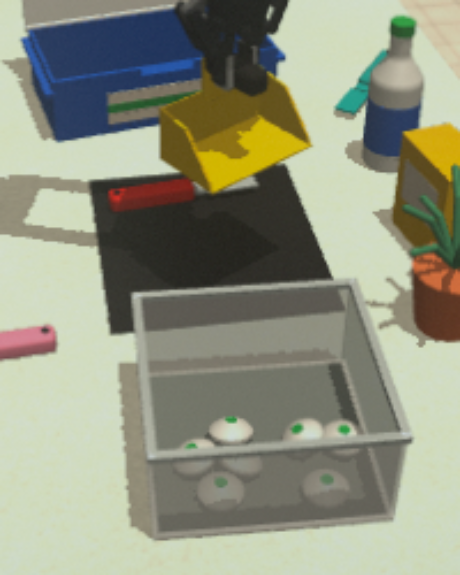

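View pics/t17.png

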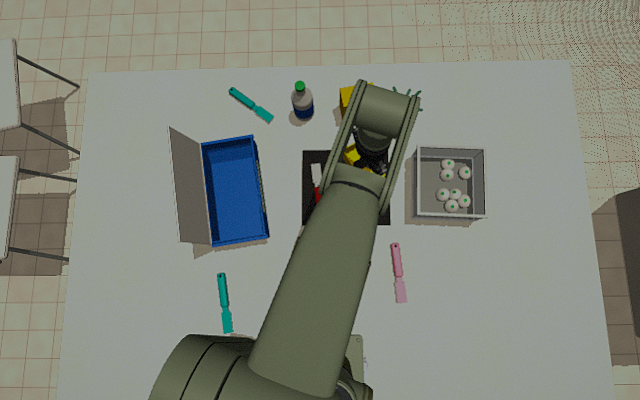

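All seven tablets are in the bin and the tub is empty. Now set the scoop on the mat.

```bash
python3 - <<'E'
from h import *
o=np.array([535,-108,3.])
ctrl.move_ptp(*scoop_tool(o+[0,0,120],0,0,True))
ctrl.move_l(scoop_tool(o+[0,0,20],0,0,True)[0],vel=120)
print(ctrl.move_l(scoop_tool(o+[0,0,-2],0,0,True)[0],vel=20,threshold=4),sensors.read_state()['eef_pos'])
ctrl.gripper_to(60); e=sensors.read_state()['eef_pos']; ctrl.move_l(e+[0,0,150],vel=150)
ctrl.gripper_to(0)
# lid angle measurement
p,d,P=snap('top','t18.png'); X=cloud(d,P); L=(X-TUB0)@Rz(TUBYAW)
m=(abs(L[...,0])<140)&(L[...,1]>70)&(L[...,1]<190)&(L[...,2]>110)&(L[...,2]<270)
y,z=L[m][:,1],L[m][:,2]; k=np.polyfit(z,y,1); print(m.sum(),k,'angle',np.pi/2+np.arctan(k[0]),z.max(),y.max(),'y at 86.5',np.polyval(k,86.5))
for h in (245,220,190): 
  for yy in (200,150,0,-100): print(h,yy,ctrl.solve_ik(tub([0,yy,h]),Rz(TUBYAW+np.pi/2)@DOWN), ctrl.solve_ik(tub([0,yy,h]),Rz(TUBYAW)@DOWN) is not None)
E
```

```text
True [ 528.82993018 -107.90352942  104.66143406]
2839 [ 0.19615635 59.85232241] angle 1.764493351785084 250.95100956704277 113.56574693083658 y at 86.5 76.81984663054762
245 200 [ 6.42144227e-01  4.34104037e-01  1.26964560e+00 -4.44089210e-16
  1.43784302e+00  4.92045911e-01] True
245 150 [ 5.74193624e-01  3.75748715e-01  1.34974682e+00 -4.44089210e-16
  1.41609711e+00  4.24095308e-01] True
245 0 [ 3.40478946e-01  2.39903736e-01  1.52493249e+00 -4.44089210e-16
  1.37675643e+00  1.90380630e-01] True
245 -100 [ 1.64958571e-01  1.87289360e-01  1.58831850e+00 -4.44089210e-16
  1.36598479e+00  1.48602557e-02] True
220 200 [ 6.42144227e-01  4.52598853e-01  1.29580716e+00 -4.44089210e-16
  1.39318664e+00  4.92045911e-01] True
220 150 [ 5.74193624e-01  3.95297464e-01  1.37577890e+00 -4.44089210e-16
  1.37051629e+00  4.24095308e-01] True
220 0 [ 3.40478946e-01  2.61775952e-01  1.55126790e+00 -4.44089210e-16
  1.32854880e+00  1.90380630e-01] True
220 -100 [ 1.64958571e-01  2.10009575e-01  1.61496951e+00 -4.44089210e-16
  1.31661357e+00  1.48602557e-02] True
190 200 [ 6.42144227e-01  4.77751318e-01  1.32354951e+00 -4.44089210e-16
  1.34029183e+00  4.92045911e-01] True
190 150 [ 5.74193624e-01  4.21793808e-01  1.40344369e+00 -4.44089210e-16
  1.31635515e+00  4.24095308e-01] True
190 0 [ 3.40478946e-01  2.91369051e-01  1.57939028e+00 -4.44089210e-16
  1.27083332e+00  1.90380630e-01] True
190 -100 [ 1.64958571e-01  2.40787383e-01  1.64348273e+00 -4.44089210e-16
  1.25732254e+00  1.48602557e-02] True
```

View pics/t18.png

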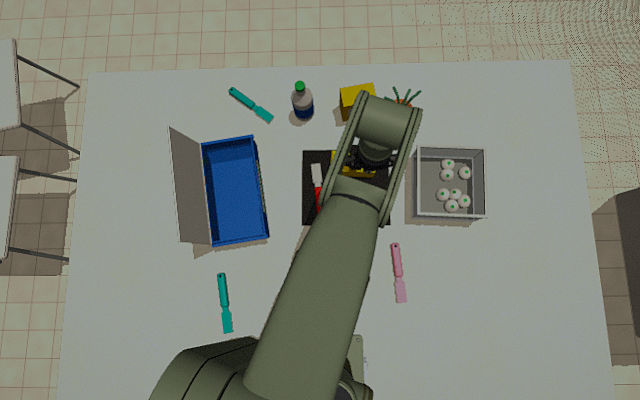

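```bash
python3 - <<'E'
from h import *
RO=Rz(TUBYAW+np.pi/2)@DOWN; h=11
e=sensors.read_state()['eef_pos']; ctrl.move_l([e[0],e[1],350],vel=200)
ctrl.move_ptp(tub([0,60,360]),RO)
ctrl.move_l(tub([0,185,350]),vel=200); ctrl.move_l(tub([0,185,252]),vel=150)
ctrl.move_l(tub([0,140,252]),vel=80)
def pt(th,r=145): return tub([0,78-r*np.cos(th)+6*np.sin(th)+h, 86.5+r*np.sin(th)+6*np.cos(th)+25])
for th in np.arange(1.6,0.05,-0.1):
    ctrl.move_l(pt(th),vel=90)
    if abs(th-1.2)<.01 or abs(th-.6)<.01: print(round(th,2),sensors.read_state()['force'].round(1)); snap('side','s19_%d.png'%(th*10+.5))
print(sensors.read_state()['force'].round(1))
print(ctrl.move_l(pt(-0.04),vel=30,threshold=12),sensors.read_state()['force'].round(1),Rz(TUBYAW).T@(sensors.read_state()['eef_pos']-TUB0), sensors.read_state()['t'])
ctrl.hold(.3); snap('side','s20.png')
E
```

```text
1.2 [ 0.3 -0.5  0.1]
0.6 [ 0.8 -0.2 -0.1]
[-1.1  0.   0.8]
True [-0.8 -0.   6.9] [  0.70202213 -55.76097482 117.5150302 ] 77.5
```

View pics/s20.png

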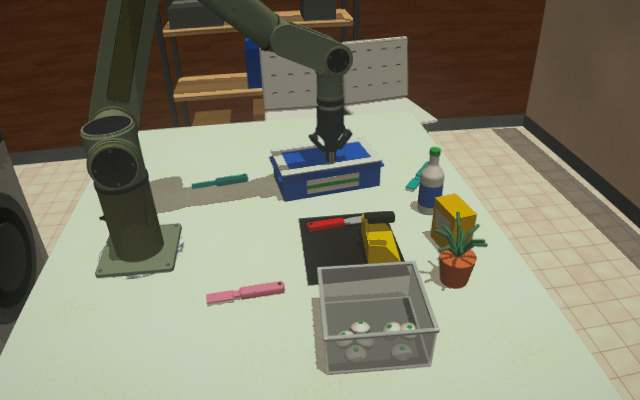

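The lid is down, with contact at the expected height. The scoop at (380,240) looks shifted, so I'll back off and check.

```bash
python3 - <<'E'
from h import *
e=sensors.read_state()['eef_pos']; ctrl.move_l(e+[0,0,130],vel=150)
ctrl.move_ptp([380,60,400],DOWN); ctrl.hold(.2)
p,d,P=snap('wrist','w21.png'); snap('top','t21.png'); p,_,_=snap('side','s21.png')
save('s21c.png',cv2.resize(p[130:290,250:450],None,fx=3.5,fy=3.5)); print(proj([[535,-108,90]],params('side')),sensors.read_state()['t'])
E
```

```text
[[354.42358425 228.1813971 ]] 80.4917
```

View pics/w21.png

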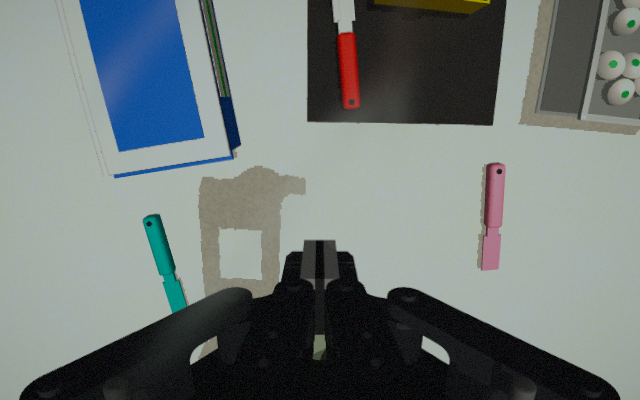

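View pics/s21c.png

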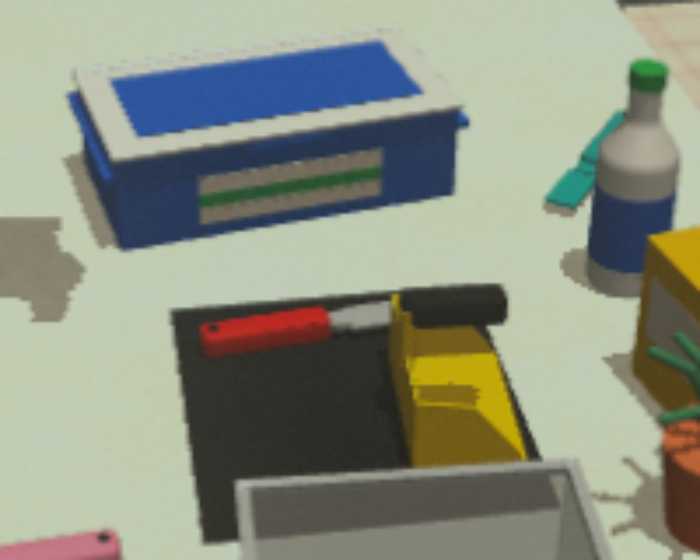

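View pics/t21.png

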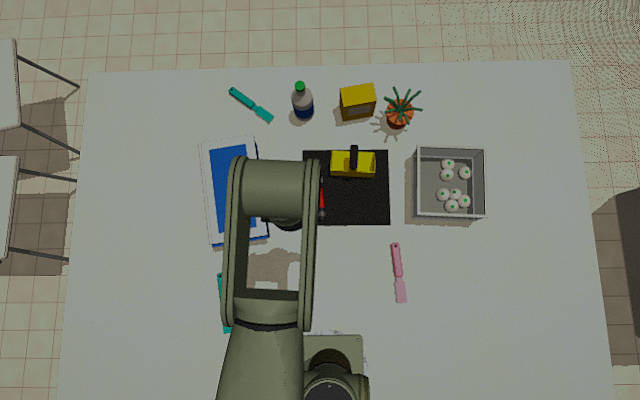

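The scoop was knocked about 5 cm forward but still stands. I'll measure it against the mat edge.

```bash
python3 - <<'E'
from h import *
ctrl.move_ptp([470,-60,330],DOWN); ctrl.hold(.2)
p,d,P=snap('wrist','w22.png'); X=cloud(d,P); h=cv2.cvtColor(p,cv2.COLOR_RGB2HSV).astype(int)
V=h[...,2]
hand=(V<75)&(X[...,2]>80)&(X[...,2]<125)&(abs(X[...,1]+90)<70)&(X[...,0]>500)&(X[...,0]<680)
print('handle',hand.sum(),cv2.minAreaRect(X[hand][:,:2].astype(np.float32)),np.median(X[hand][:,2]))
yel=(h[...,0]>20)&(h[...,0]<36)&(h[...,1]>130)&(X[...,2]<70)&(X[...,0]>480)&(X[...,0]<680)&(abs(X[...,1]+90)<100)
print('yel',cv2.minAreaRect(X[yel][:,:2].astype(np.float32)))
E
```

```text
handle 1779 ((596.8533325195312, -78.67973327636719), (23.718154907226562, 62.83191680908203), 86.31273651123047) 104.98993536847672
yel ((606.238037109375, -81.58021545410156), (152.08497619628906, 87.46007537841797), 85.36778259277344)
```

View pics/w22.png

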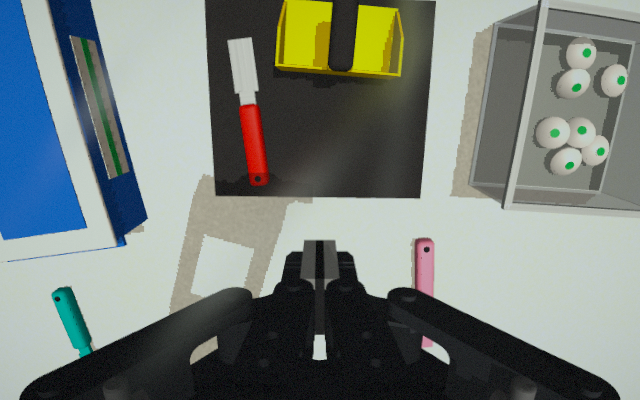

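It still stands on the mat, but only about 5 mm from the far edge. I'll regrip it and set it back in the middle.

```bash
python3 - <<'E'
from h import *
a=np.radians(-3.7); o=np.array([608,-80.,3]); pos,R=scoop_tool(o,a,0,True)
ctrl.gripper_to(60)
ctrl.move_ptp(pos+[-50,0,190],R); ctrl.hold(.2)
p,d,P=snap('wrist','w23.png'); X=cloud(d,P); h=cv2.cvtColor(p,cv2.COLOR_RGB2HSV).astype(int); V=h[...,2]
hand=(V<90)&(X[...,2]>92)&(X[...,2]<118)&(abs(X[...,1]+80)<40)&(X[...,0]>540)&(X[...,0]<660)
print('handle',hand.sum(),cv2.minAreaRect(X[hand][:,:2].astype(np.float32)),np.median(X[hand][:,2]),pos)
E
```

```text
handle 1761 ((601.7304077148438, -78.58494567871094), (22.788150787353516, 71.92826080322266), 85.94441986083984) 104.94133255768696 [602.01250629 -79.61280615 104.        ]
```

View pics/w23.png

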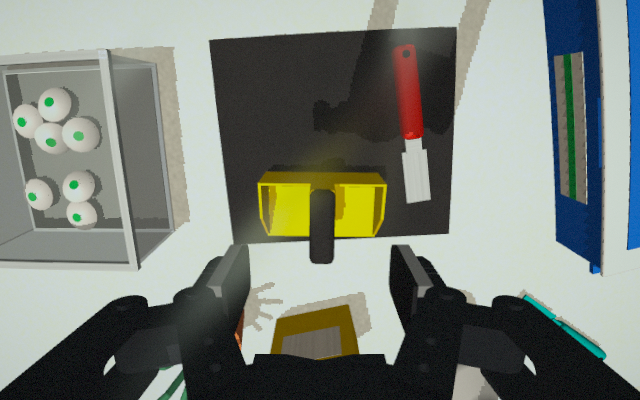

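```bash
python3 - <<'E'
from h import *
a=np.radians(-4); pos,R=scoop_tool([607.7,-79.2,3],a,0,True)
ctrl.move_l(pos+[0,0,80],R,vel=150)
print(ctrl.move_l(pos,vel=60,threshold=6))
ctrl.gripper_to(18,force=100); print(sensors.read_state()['grip_width'])
ctrl.move_l(pos+[0,0,40],vel=80)
o=np.array([532,-112,3.])
ctrl.move_l(*scoop_tool(o+[0,0,40],0,0,True),vel=100)
print(ctrl.move_l(scoop_tool(o+[0,0,-2],0,0,True)[0],vel=20,threshold=4),sensors.read_state()['eef_pos'])
ctrl.gripper_to(60); ctrl.hold(.2); e=sensors.read_state()['eef_pos']; ctrl.move_l(e+[0,0,150],vel=150)
# clear to the side near robot
ctrl.set_joints([1.185,0.207,1.542,0,1.393,-0.15]); ctrl.hold(.3)
p,d,P=snap('top','t24.png'); p2,_,_=snap('side','s24.png')
X=cloud(d,P); L=(X-TUB0)@Rz(TUBYAW); m=(abs(L[...,0])<135)&(abs(L[...,1]+3)<70)&(L[...,2]>60)
A=np.c_[L[m][:,:2],np.ones(m.sum())]; print('lid plane',np.linalg.lstsq(A,L[m][:,2],rcond=None)[0],sensors.read_state()['t'])
save('c24.png',np.hstack([cv2.resize(p[130:250,190:340],(500,400)),cv2.resize(p2[130:290,250:450],(300,240)) if 0 else cv2.resize(p[130:250,295:405],(300,400))]))
save('s24c.png',cv2.resize(p2[130:380,250:450],None,fx=2.3,fy=2.3))
E
```

```text
False
22.27195864543625
True [ 525.99729557 -111.99026161  104.64935337]
lid plane [7.59053924e-04 3.19028150e-04 9.38621622e+01] 96.0667
```

View pics/t24.png

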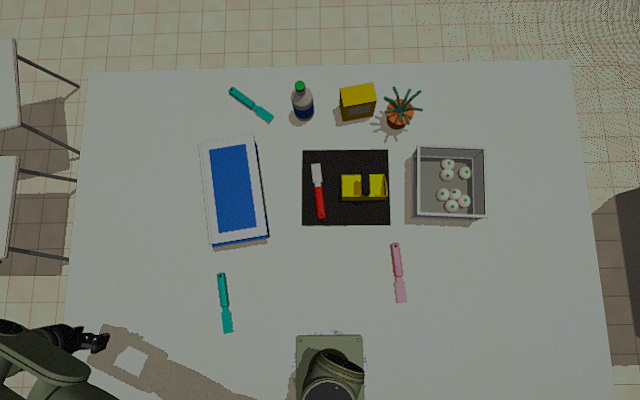

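View pics/s24c.png

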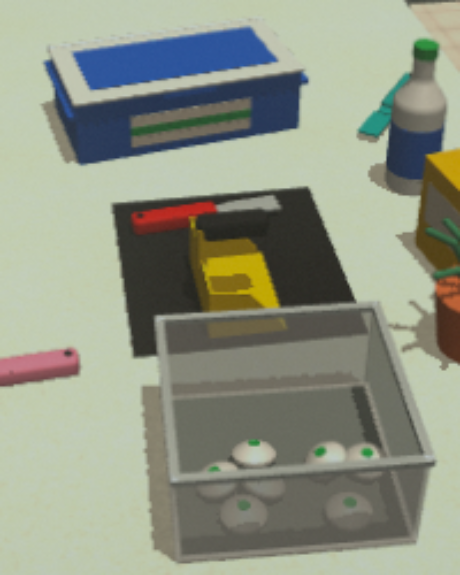

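The lid is flat, both tools are on the mat, seven tablets are in the bin, and the robot is clear.

```bash
python3 -c "
from h import *
print(ctrl.finish_job())"
```

```text
the job is handed in; nothing more can be done
None
```

I've handed in the job after about 96 s of the 210 s allowed. My last pictures show it done as asked; `finish_job` gave no verdict.

- **Opening:** I prised the lid up at the notch with the opener's blade and swung it to about 1.76 rad. Then I laid the opener back on the mat.
- **Tablets:** All seven went over in one scoop load. The top and side pictures show seven in the bin, and the top view showed the tub empty. The fingers stayed up at the scoop's handle, clear of the tablets as far as I could see in the pictures. I had no contact sensor to confirm it.
- **Lid:** I pushed it shut with the closed fingers. A plane fitted to the last top view shows it level to within 0.001 rad and at its shut height.
- **Scoop:** After I first set it down, it was knocked about 8 cm, to within about 5 mm of the mat's far edge, still standing. I picked it up again and set it back well inside the mat.
- **Bottle, carton and plant:** I didn't touch them, and they look unmoved in the pictures.

One disagreement: my estimate of the tub's position along its length was off by about 3 mm from its outline in the pictures. I left clearance for that, and it caused no unexpected contact.

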